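# Charge the ore mill with grinding balls

## Robot

A 6-joint arm with a two-finger parallel gripper is mounted at the origin on the work surface. World frame = base frame: x ahead of the robot, y to its left, z up, the work surface at z = 0. Lengths are in m, angles in rad, forces in N, time in s.
With the tool pointing down it reaches from about 0.275 to 0.975 m from the base axis. Payload 8.4 kg.
Tool frame: the origin (TCP) lies midway between the tips of the shut fingers; the grasp point (between the pads) lies 19 mm behind it (env.grasp_offset is the z of the grasp point in the tool frame, in m); z points along the fingers, y is the line along which they close (so a half turn about z gives the same grasp; the last joint's range is limited). The gripper opens to 92 mm and grips with 3 to 60 N. Pads are 20 mm wide; open, the fingers measure 128 mm over their backs; the gripper's body (75 mm by 189 mm) begins 69 mm behind the grasp point.
Start: joints at [-0.002, 0.353, 1.633, -0, 1.155, -0.002], TCP at [0.625, -0, 0.215] pointing down, gripper open.
Joint ranges: [-2.63, 2.63], [-0.92, 2.1], [0.06, 2.66], [-1.3, 4.44], [0, 2.69], [-3.02, 3.02]. Speed limits (rad/s): [2.22, 2.22, 2.79, 3.14, 3.14, 3.14].

## Interface

Orientations are given as [roll, pitch, yaw] about the fixed x, y, z axes, in that order (R = Rz(yaw) Ry(pitch) Rx(roll)).
In Python, from workcell import monitor, cams, env gives the robot as it stands. The module is installed in compiled form; this text tells all that it offers.
- The arm moves only by the tool move_arm, never from a script. Its argument "deltas" is a list of rows, each an object with "dp": the shift along the world's x, y, z in m, a list of three; "twist": the turn, a rotation vector about the world's x, y, z in degrees, a list of three. In form: [{"dp": [tx, ty, tz], "twist": [rx, ry, rz]}, ...]. A call has exactly 5 rows; each row shifts and turns the commanded pose from where the row before left it; what a row does not reach is not made up. A row lasts 1/12 s, in which the tool goes at most 41.7 mm and 7.16 degrees, less where a joint would pass 70% of its speed; a pose out of reach is approached as far as the arm can. A call with a gripper value outside its range is refused whole. "hand" is the finger opening in m, from 0 to 0.0919, set as the call begins (left out, the last holds). The fingers move at their own pace and stop on an object; the grip force is fixed at half the most. Time passes only in rows, so rows that do not move let the fingers close, or fill a call up. It gives the time, the measured TCP pose, the force, the opening and the grip force at its end, in the units of the state.
- monitor.get_state(): the state, without advancing time (a new reading comes with each control period).
- cams.grab_frame(name): name is "scene" or "side" or "wrist"; returns the picture (384x512x3 uint8, red, green, blue); there is no depth.
- cams.calibration(name): a dict with "fovy" (degrees; the focal length in pixels is half the picture's height over the tangent of half this angle, whatever the lens; pixels are square), "cx", "cy" (the principal point, pixels), "extrinsics" (4x4, takes a point from camera to world coordinates). Camera axes: x right, y down, z forward; pixel columns grow to the right and rows downward; lengths in m; the calibration is good to about 2 mm. The wrist camera is an equidistant fisheye: a pixel r from the principal point sees the ray r / f radians off the axis. A picture is of the moment at which its call begins: read the wrist's pose just before it. calibration takes no time and is no camera call; for the wrist camera it gives the pose at the moment of the call.
- env.sign_off(): hands the job in; it is judged then, once.
The state is a dict: "t": time; "joint_positions": joint angles; "dq": joint speeds; "tau": joint torques, N m; "position": TCP position; "tcp_rot": TCP orientation; "contact_force": force on the tool from outside, world axes, zero at the start; "moment": the same for the moment, N m; "grip_width": finger opening in m; "grasp_force": force on a finger pad.
Only numpy, scipy, OpenCV 4.12 (cv2) and the standard library are available. Lean on these libraries where they do the work, as an engineer would, in place of code of your own. Each camera call takes 0.05 s, during which the arm holds its last target. There are 200 camera calls.

## Task

One of the two mill jars holds the dark ore lump: with the scoop, transfer at least four of the white grinding balls from the blue bin into that jar, never touching the balls with the gripper's fingers and leaving no ball anywhere but in that jar or the bin. Then set the scoop down upright, fully on its green mat, let go of it, and only after that press the start button of the mill with the ore fully down. Never press the other mill's button, keep both lumps in their jars, and leave the other things on the bench alone.

Things in the scene. Friction and masses are not known exactly. Their poses are not given: they have to be found in the camera images.
- scoop: loose steel scoop, 140 g. Origin: centre of the pan's underside; z up, the open nose points along its own -x. Pan 90 mm long (x -45 to +45), 80 wide, floor 2 mm thick. Back wall (x +45) and side walls 34 mm high, side walls 26 mm high from x 0 to -35; the front 10 mm is a bare lip. An upright stem at the back carries the grip: see scoop_grip
- scoop_grip (a point): centre of the scoop's upright black grip block, 22 mm (scoop's x) by 40 mm (y) by 50 mm (z), 40 mm behind the scoop's origin (+x) and 112 mm above it; pinch it from above, best across the 22 mm
- scoop_nose (a point): middle of the front edge of the scoop's pan, on its underside
- mat: the scoop's flat green mat, 200 mm (x) by 130 mm (y) by 4 mm thick, fixed. Origin: centre of its underside
- bin: fixed blue open bin with the balls. Origin on the table; x along its length. Inside 90 mm wide (y -45 to 45). Its floor falls 6 degrees towards -x: surface 30.7 mm above the table at x +131 (rear wall), 6 mm at x -100, where a front plate rises outwards at 55 degrees to 75 mm at x -149. Side and rear walls 4 mm thick, 75 mm high
- ball0: one of six identical white ceramic grinding balls, 24 mm diameter, 26 g, loose in the bin. Origin: its centre
- ball1: one of six identical white ceramic grinding balls, 24 mm diameter, 26 g, loose in the bin. Origin: its centre
- ball2: one of six identical white ceramic grinding balls, 24 mm diameter, 26 g, loose in the bin. Origin: its centre
- ball3: one of six identical white ceramic grinding balls, 24 mm diameter, 26 g, loose in the bin. Origin: its centre
- ball4: one of six identical white ceramic grinding balls, 24 mm diameter, 26 g, loose in the bin. Origin: its centre
- ball5: one of six identical white ceramic grinding balls, 24 mm diameter, 26 g, loose in the bin. Origin: its centre
- ore: almost black six-sided lump of ore, 38 mm wide and 28 mm high, loose, lying in one of the two jars. Origin: centre of its underside
- sandstone: ochre yellow lump of the same size, lying in the other jar. Origin: centre of its underside
- jar_a (a point): centre of the inner floor of the open steel jar of mill a, z up: jar outside 124 mm diameter, wall 4 mm, rim 53 mm above this point (103 mm above the table). The jar is fixed on a grey drive box 45 mm high that reaches 65 mm from the jar's axis to its +x, 120 mm to its -x and 70 mm to either side
- start_a_top (a point): centre of the top of mill a's green start button, 28 mm diameter, 18 mm above the drive box, 93 mm from the jar's axis on its -x side; press down
- start_a (a joint): travel of mill a's start button, 0 = up, 0.006 m = fully down; springs back; about 5 N
- jar_b (a point): centre of the inner floor of the open steel jar of mill b, z up: jar outside 124 mm diameter, wall 4 mm, rim 53 mm above this point (103 mm above the table). The jar is fixed on a grey drive box 45 mm high that reaches 65 mm from the jar's axis to its +x, 120 mm to its -x and 70 mm to either side
- start_b_top (a point): centre of the top of mill b's green start button, 28 mm diameter, 18 mm above the drive box, 93 mm from the jar's axis on its -x side; press down
- start_b (a joint): travel of mill b's start button, 0 = up, 0.006 m = fully down; springs back; about 5 N
- bottle_red: bystander, leave alone: red bottle, 66 mm diameter, 160 mm high. Origin: underside
- bottle_amber: bystander, leave alone: amber bottle, 60 mm diameter, 150 mm high. Origin: underside
- beaker: bystander, leave alone: glass beaker, 70 mm diameter, 90 mm high. Origin: underside
- jar_white: bystander, leave alone: white jar with red cap, 56 mm diameter, 70 mm high. Origin: underside
- spatula: bystander, leave alone: spatula lying flat, 170 mm long. Origin: underside
There are look-alikes about, which are no part of the job. What is shaped like the part that bears jar_a but purple is not meant.

How it is judged:
On the way, in this order (a step that is already met when the one before it is completed fails the run):
1. at least one ball lies in the scoop's pan, lifted out of the bin (ball over 90 mm above the table) (((x of ball0 in the frame of scoop between -0.05 and 0.045 m and y of ball0 in the frame of scoop between -0.04 and 0.04 m and z of ball0 in the frame of scoop between 0.005 and 0.05 m and height (world z) of ball0 above 0.09 m) or (x of ball1 in the frame of scoop between -0.05 and 0.045 m and y of ball1 in the frame of scoop between -0.04 and 0.04 m and z of ball1 in the frame of scoop between 0.005 and 0.05 m and height (world z) of ball1 above 0.09 m) or (x of ball2 in the frame of scoop between -0.05 and 0.045 m and y of ball2 in the frame of scoop between -0.04 and 0.04 m and z of ball2 in the frame of scoop between 0.005 and 0.05 m and height (world z) of ball2 above 0.09 m) or (x of ball3 in the frame of scoop between -0.05 and 0.045 m and y of ball3 in the frame of scoop between -0.04 and 0.04 m and z of ball3 in the frame of scoop between 0.005 and 0.05 m and height (world z) of ball3 above 0.09 m) or (x of ball4 in the frame of scoop between -0.05 and 0.045 m and y of ball4 in the frame of scoop between -0.04 and 0.04 m and z of ball4 in the frame of scoop between 0.005 and 0.05 m and height (world z) of ball4 above 0.09 m) or (x of ball5 in the frame of scoop between -0.05 and 0.045 m and y of ball5 in the frame of scoop between -0.04 and 0.04 m and z of ball5 in the frame of scoop between 0.005 and 0.05 m and height (world z) of ball5 above 0.09 m))), for 0.2 s.
2. at least four balls are in the jar with the ore (((distance between ore and jar_a below 0.06 m and (distance between each of ball0, ball1, ball2, ball3 and jar_a below 0.06 m or distance between each of ball0, ball1, ball2, ball4 and jar_a below 0.06 m or distance between each of ball0, ball1, ball2, ball5 and jar_a below 0.06 m or distance between each of ball0, ball1, ball3, ball4 and jar_a below 0.06 m or distance between each of ball0, ball1, ball3, ball5 and jar_a below 0.06 m or distance between each of ball0, ball1, ball4, ball5 and jar_a below 0.06 m or distance between each of ball0, ball2, ball3, ball4 and jar_a below 0.06 m or distance between each of ball0, ball2, ball3, ball5 and jar_a below 0.06 m or distance between each of ball0, ball2, ball4, ball5 and jar_a below 0.06 m or distance between each of ball0, ball3, ball4, ball5 and jar_a below 0.06 m or distance between each of ball1, ball2, ball3, ball4 and jar_a below 0.06 m or distance between each of ball1, ball2, ball3, ball5 and jar_a below 0.06 m or distance between each of ball1, ball2, ball4, ball5 and jar_a below 0.06 m or distance between each of ball1, ball3, ball4, ball5 and jar_a below 0.06 m or distance between each of ball2, ball3, ball4, ball5 and jar_a below 0.06 m)) or (distance between ore and jar_b below 0.06 m and (distance between each of ball0, ball1, ball2, ball3 and jar_b below 0.06 m or distance between each of ball0, ball1, ball2, ball4 and jar_b below 0.06 m or distance between each of ball0, ball1, ball2, ball5 and jar_b below 0.06 m or distance between each of ball0, ball1, ball3, ball4 and jar_b below 0.06 m or distance between each of ball0, ball1, ball3, ball5 and jar_b below 0.06 m or distance between each of ball0, ball1, ball4, ball5 and jar_b below 0.06 m or distance between each of ball0, ball2, ball3, ball4 and jar_b below 0.06 m or distance between each of ball0, ball2, ball3, ball5 and jar_b below 0.06 m or distance between each of ball0, ball2, ball4, ball5 and jar_b below 0.06 m or distance between each of ball0, ball3, ball4, ball5 and jar_b below 0.06 m or distance between each of ball1, ball2, ball3, ball4 and jar_b below 0.06 m or distance between each of ball1, ball2, ball3, ball5 and jar_b below 0.06 m or distance between each of ball1, ball2, ball4, ball5 and jar_b below 0.06 m or distance between each of ball1, ball3, ball4, ball5 and jar_b below 0.06 m or distance between each of ball2, ball3, ball4, ball5 and jar_b below 0.06 m)))), for 0.2 s.
3. the scoop stands upright on its mat, released (horizontal distance between scoop and mat below 0.065 m and angle between scoop's own z axis and vertical below 0.12 rad and height (world z) of scoop below 0.01 m and contact force between the fingers and scoop below 0.1 N and linear speed of scoop below 0.03 m/s), for 0.2 s.
4. the start button of the mill with the ore is pressed fully down (over 4.5 mm) (((distance between ore and jar_a below 0.06 m and value of joint start_a above 0.0045 m) or (distance between ore and jar_b below 0.06 m and value of joint start_b above 0.0045 m))), for 0.05 s.
At the end, for the whole second after the job is handed in: at least four balls in the jar with the ore (centres within 60 mm of the middle of its floor), the rest there or at rest in the bin, both lumps in their jars, the scoop upright (within 7 degrees), still and released, its origin within 65 mm of the mat's centre (all of step 3 and ((distance between ore and jar_a below 0.06 m and (distance between each of ball0, ball1, ball2, ball3 and jar_a below 0.06 m or distance between each of ball0, ball1, ball2, ball4 and jar_a below 0.06 m or distance between each of ball0, ball1, ball2, ball5 and jar_a below 0.06 m or distance between each of ball0, ball1, ball3, ball4 and jar_a below 0.06 m or distance between each of ball0, ball1, ball3, ball5 and jar_a below 0.06 m or distance between each of ball0, ball1, ball4, ball5 and jar_a below 0.06 m or distance between each of ball0, ball2, ball3, ball4 and jar_a below 0.06 m or distance between each of ball0, ball2, ball3, ball5 and jar_a below 0.06 m or distance between each of ball0, ball2, ball4, ball5 and jar_a below 0.06 m or distance between each of ball0, ball3, ball4, ball5 and jar_a below 0.06 m or distance between each of ball1, ball2, ball3, ball4 and jar_a below 0.06 m or distance between each of ball1, ball2, ball3, ball5 and jar_a below 0.06 m or distance between each of ball1, ball2, ball4, ball5 and jar_a below 0.06 m or distance between each of ball1, ball3, ball4, ball5 and jar_a below 0.06 m or distance between each of ball2, ball3, ball4, ball5 and jar_a below 0.06 m) and distance between sandstone and jar_b below 0.06 m and (distance between ball0 and jar_a below 0.06 m or (x of ball0 in the frame of bin between -0.15 and 0.135 m and y of ball0 in the frame of bin between -0.047 and 0.047 m and z of ball0 in the frame of bin below 0.075 m and linear speed of ball0 below 0.05 m/s)) and (distance between ball1 and jar_a below 0.06 m or (x of ball1 in the frame of bin between -0.15 and 0.135 m and y of ball1 in the frame of bin between -0.047 and 0.047 m and z of ball1 in the frame of bin below 0.075 m and linear speed of ball1 below 0.05 m/s)) and (distance between ball2 and jar_a below 0.06 m or (x of ball2 in the frame of bin between -0.15 and 0.135 m and y of ball2 in the frame of bin between -0.047 and 0.047 m and z of ball2 in the frame of bin below 0.075 m and linear speed of ball2 below 0.05 m/s)) and (distance between ball3 and jar_a below 0.06 m or (x of ball3 in the frame of bin between -0.15 and 0.135 m and y of ball3 in the frame of bin between -0.047 and 0.047 m and z of ball3 in the frame of bin below 0.075 m and linear speed of ball3 below 0.05 m/s)) and (distance between ball4 and jar_a below 0.06 m or (x of ball4 in the frame of bin between -0.15 and 0.135 m and y of ball4 in the frame of bin between -0.047 and 0.047 m and z of ball4 in the frame of bin below 0.075 m and linear speed of ball4 below 0.05 m/s)) and (distance between ball5 and jar_a below 0.06 m or (x of ball5 in the frame of bin between -0.15 and 0.135 m and y of ball5 in the frame of bin between -0.047 and 0.047 m and z of ball5 in the frame of bin below 0.075 m and linear speed of ball5 below 0.05 m/s))) or (distance between ore and jar_b below 0.06 m and (distance between each of ball0, ball1, ball2, ball3 and jar_b below 0.06 m or distance between each of ball0, ball1, ball2, ball4 and jar_b below 0.06 m or distance between each of ball0, ball1, ball2, ball5 and jar_b below 0.06 m or distance between each of ball0, ball1, ball3, ball4 and jar_b below 0.06 m or distance between each of ball0, ball1, ball3, ball5 and jar_b below 0.06 m or distance between each of ball0, ball1, ball4, ball5 and jar_b below 0.06 m or distance between each of ball0, ball2, ball3, ball4 and jar_b below 0.06 m or distance between each of ball0, ball2, ball3, ball5 and jar_b below 0.06 m or distance between each of ball0, ball2, ball4, ball5 and jar_b below 0.06 m or distance between each of ball0, ball3, ball4, ball5 and jar_b below 0.06 m or distance between each of ball1, ball2, ball3, ball4 and jar_b below 0.06 m or distance between each of ball1, ball2, ball3, ball5 and jar_b below 0.06 m or distance between each of ball1, ball2, ball4, ball5 and jar_b below 0.06 m or distance between each of ball1, ball3, ball4, ball5 and jar_b below 0.06 m or distance between each of ball2, ball3, ball4, ball5 and jar_b below 0.06 m) and distance between sandstone and jar_a below 0.06 m and (distance between ball0 and jar_b below 0.06 m or (x of ball0 in the frame of bin between -0.15 and 0.135 m and y of ball0 in the frame of bin between -0.047 and 0.047 m and z of ball0 in the frame of bin below 0.075 m and linear speed of ball0 below 0.05 m/s)) and (distance between ball1 and jar_b below 0.06 m or (x of ball1 in the frame of bin between -0.15 and 0.135 m and y of ball1 in the frame of bin between -0.047 and 0.047 m and z of ball1 in the frame of bin below 0.075 m and linear speed of ball1 below 0.05 m/s)) and (distance between ball2 and jar_b below 0.06 m or (x of ball2 in the frame of bin between -0.15 and 0.135 m and y of ball2 in the frame of bin between -0.047 and 0.047 m and z of ball2 in the frame of bin below 0.075 m and linear speed of ball2 below 0.05 m/s)) and (distance between ball3 and jar_b below 0.06 m or (x of ball3 in the frame of bin between -0.15 and 0.135 m and y of ball3 in the frame of bin between -0.047 and 0.047 m and z of ball3 in the frame of bin below 0.075 m and linear speed of ball3 below 0.05 m/s)) and (distance between ball4 and jar_b below 0.06 m or (x of ball4 in the frame of bin between -0.15 and 0.135 m and y of ball4 in the frame of bin between -0.047 and 0.047 m and z of ball4 in the frame of bin below 0.075 m and linear speed of ball4 below 0.05 m/s)) and (distance between ball5 and jar_b below 0.06 m or (x of ball5 in the frame of bin between -0.15 and 0.135 m and y of ball5 in the frame of bin between -0.047 and 0.047 m and z of ball5 in the frame of bin below 0.075 m and linear speed of ball5 below 0.05 m/s))))); the robot touches nothing.
It fails at once if the gripper's fingers press on a ball (over 0.5 N) (contact force between the fingers and ball0 above 0.5 N or contact force between the fingers and ball1 above 0.5 N or contact force between the fingers and ball2 above 0.5 N or contact force between the fingers and ball3 above 0.5 N or contact force between the fingers and ball4 above 0.5 N or contact force between the fingers and ball5 above 0.5 N).
It fails at once if the other mill's button is pressed (over 3 mm) ((distance between sandstone and jar_a below 0.06 m and value of joint start_a above 0.003 m) or (distance between sandstone and jar_b below 0.06 m and value of joint start_b above 0.003 m)).
It fails at once if a bystander is moved by more than 30 mm (distance of any of bottle_red, bottle_amber, beaker, jar_white, spatula from where it was at the start of the episode above 0.03 m).
It also fails if it takes over 72 s, if anything falls off the work surface, if the arm or the gripper's body presses on something with over 40 N, if the wrist force passes 120 N, or if a joint passes its speed limit or range.

## Working session

There is one attempt and no reset: what is moved stays moved. The work goes in short steps, Python scripts to look and compute and a tool call to move; the robot and the scene stay as the last step left them, time stands still between calls to the robot, and variables do not carry over. Pictures are saved under pics/ and viewed, at most 10 in all, crops included, and the job is handed in when it is done.

Besides the shell and the picture viewer there is one more tool, called as a command line: name --argument value ..., lists and objects as JSON in quotes. move_arm: Moves the arm, as the interface text tells. Its arguments: {"type":"object","properties":{"deltas":{"type":"array"},"hand":{"type":"number"}},"required":["deltas"]}

```bash
mkdir -p pics; python3 - <<'E'
from workcell import monitor,cams,env
import cv2,numpy as np
print(monitor.get_state(),env.grasp_offset)
for n in("scene","side","wrist"):
    c=cams.calibration(n);print(n,c)
    im=cams.grab_frame(n);cv2.imwrite(f"pics/{n}0.png",im[:,:,::-1]);
E
```

```text
{'t': 0.0, 'joint_positions': array([-2.39213162e-03,  3.53637600e-01,  1.63409513e+00, -4.66645080e-06,
        1.15522321e+00, -2.37715309e-03]), 'dq': array([-1.30287732e-03, -6.74111160e-04,  1.03472698e-04,  7.40330570e-05,
        1.61917480e-04,  1.03243387e-03]), 'tau': array([-2.43486713e-03, -5.93846583e+01, -3.34216332e+01,  6.94100303e-02,
        2.34022352e-02, -1.15005114e-04]), 'position': array([6.24517021e-01, 4.54015887e-06, 2.13886983e-01]), 'tcp_rot': array([-3.14022936e+00,  1.02594954e-06,  1.57078324e+00]), 'contact_force': array([-0.14283679,  0.17279183, -0.69621565]), 'moment': array([-0.01529668,  0.05144861,  0.0027387 ]), 'grasp_force': 0.0, 'grip_width': 0.09189169312774886} -0.0187
scene {'fovy': 53.597254416472566, 'cx': 256.14547868945374, 'cy': 193.24609334116732, 'extrinsics': array([[-0.01252398,  0.75401703, -0.65673546,  1.15678228],
       [ 0.99990817,  0.00604334, -0.01212977, -0.05633487],
       [-0.00517718, -0.65682707, -0.75402348,  0.85105212],
       [ 0.        ,  0.        ,  0.        ,  1.        ]])}
side {'fovy': 53.475166467516765, 'cx': 255.6209440771159, 'cy': 191.91992365959928, 'extrinsics': array([[ 0.98356421, -0.1025456 ,  0.1486131 ,  0.37166676],
       [-0.18016935, -0.61142079,  0.77052166, -0.82297013],
       [ 0.01185153, -0.78463305, -0.61984718,  0.69147074],
       [ 0.        ,  0.        ,  0.        ,  1.        ]])}
wrist {'fovy': 65.70646984690485, 'cx': 251.66893255609236, 'cy': 190.98012789652222, 'extrinsics': array([[ 9.99998623e-01, -1.22286932e-05, -1.65944616e-03,
         6.26146558e-01],
       [-4.12606493e-04, -9.70403294e-01, -2.41489703e-01,
         6.79234254e-02],
       [-1.60737891e-03,  2.41490055e-01, -9.70401963e-01,
         3.84345996e-01],
       [ 0.00000000e+00,  0.00000000e+00,  0.00000000e+00,
         1.00000000e+00]])}
```

View pics/scene0.png

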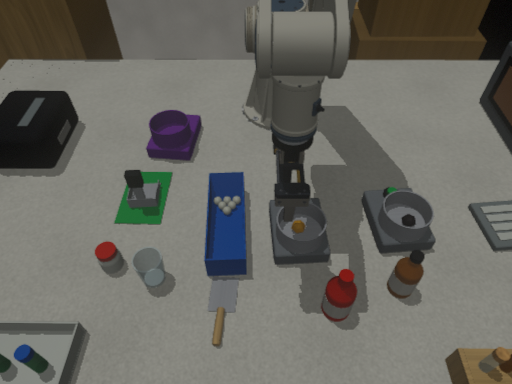

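View pics/side0.png

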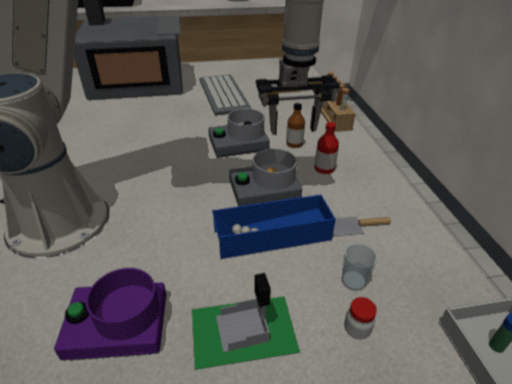

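The scene view shows the ore (dark) in the right jar at about (408,218) and sandstone (orange) in the jar at (298,228). The bin is at (227,225) with the balls at its upper end, (227,204). The scoop stands on the mat at (143,195), with its grip at (133,178). The side view shows the grip at (262,290) and the pan at (243,325). Next I'll measure these.

```bash
cat > h.py <<'E'
import cv2,numpy as np
from workcell import monitor,cams,env
def ray(name,uv,c=None):
    c=c or cams.calibration(name);f=192/np.tan(np.radians(c["fovy"]/2))
    d=np.array([uv[0]-c["cx"],uv[1]-c["cy"]])
    if name=="wrist":
        r=np.hypot(*d);t=r/f;v=np.r_[d/r*np.sin(t) if r>0 else d,np.cos(t)]
    else: v=np.r_[d/f,1]
    E=c["extrinsics"];v=E[:3,:3]@v;return E[:3,3],v/np.linalg.norm(v)
def onz(name,uv,z,c=None):
    o,v=ray(name,uv,c);return o+v*(z-o[2])/v[2]
def tri(*rays):
    A=sum(np.eye(3)-np.outer(v,v) for o,v in rays);b=sum((np.eye(3)-np.outer(v,v))@o for o,v in rays)
    p=np.linalg.solve(A,b);return p,[np.linalg.norm(np.cross(p-o,v)) for o,v in rays]
def blob(im,lo,hi,box=None,amin=15):
    """HSV mask -> list of (area,cx,cy,contour), largest first; im BGR"""
    m=cv2.inRange(cv2.cvtColor(im,cv2.COLOR_BGR2HSV),lo,hi)
    if box: k=np.zeros_like(m);k[box[1]:box[3],box[0]:box[2]]=1;m*=k
    cs,_=cv2.findContours(m,cv2.RETR_EXTERNAL,cv2.CHAIN_APPROX_NONE);o=[]
    for c in cs:
        M=cv2.moments(c)
        if M["m00"]>amin:o.append((M["m00"],M["m10"]/M["m00"],M["m01"]/M["m00"],c))
    return sorted(o,key=lambda t:-t[0])
E
python3 - <<'E'
from h import *
np.set_printoptions(precision=3,suppress=True)
S=cv2.imread("pics/scene0.png");D=cv2.imread("pics/side0.png")
# mat
for n,im in(("scene",S),("side",D)):
    b=blob(im,(50,120,50),(75,255,255),amin=10)
    for a,x,y,c in b[:5]: print(n,"green",a,round(x),round(y))
    for e in (.05,):
        q=cv2.approxPolyDP(cv2.convexHull(b[0][3]),.04*cv2.arcLength(b[0][3],True),True)[:,0]
        print("mat",*[onz(n,p,.004)[:2] for p in q])
        r=cv2.minAreaRect(np.array([onz(n,p,.004)[:2] for p in b[0][3][:,0]],np.float32)*1000);print(r)
    b=blob(im,(105,120,40),(130,255,255),amin=200)
    h=cv2.convexHull(b[0][3]);q=cv2.approxPolyDP(h,.03*cv2.arcLength(h,True),True)[:,0]
    print("bin",b[0][0],q.tolist(),*[onz(n,p,.075)[:2] for p in q])
    g=blob(im,(0,0,0),(180,255,45),box=(115,160,160,200) if n=="scene" else (245,265,280,315))
    print("grip",[(a,x,y,cv2.boundingRect(c)) for a,x,y,c in g])
# upscaled crops
k=cv2.resize(S[155:275,100:260],None,fx=5,fy=5,interpolation=cv2.INTER_CUBIC)[:600]
cv2.imwrite("pics/crop_s.png",k)
k=cv2.resize(D[260:360,180:310],None,fx=6,fy=6,interpolation=cv2.INTER_CUBIC)
cv2.imwrite("pics/crop_d.png",k)
E
```

```text
scene green 1171.5 145 202
scene green 26.0 391 190
mat [ 0.338 -0.335] [ 0.531 -0.338] [ 0.528 -0.461] [ 0.334 -0.433]
((432.0118713378906, -398.59674072265625), (128.3133087158203, 198.18118286132812), 89.43792724609375)
bin 3711.0 [[242, 172], [245, 273], [208, 274], [209, 176]] [ 0.401 -0.11 ] [ 0.723 -0.091] [ 0.727 -0.176] [ 0.417 -0.203]
grip [(241.0, 133.78492392807743, 178.73167358229597, (125, 170, 18, 19))]
side green 3282.5 242 337
side green 141.5 75 309
side green 47.5 242 176
side green 28.0 219 130
mat [ 0.529 -0.338] [ 0.528 -0.463] [ 0.333 -0.46 ] [ 0.336 -0.338]
((431.5609436035156, -400.1064147949219), (126.76451110839844, 196.2960662841797), 89.63341522216797)
bin 5269.0 [[334, 218], [330, 239], [221, 257], [213, 211], [320, 195]] [ 0.688 -0.188] [ 0.655 -0.254] [ 0.406 -0.266] [ 0.403 -0.114] [ 0.682 -0.097]
grip [(377.5, 261.91699779249444, 290.42649006622514, (255, 274, 15, 35))]
```

View pics/crop_s.png

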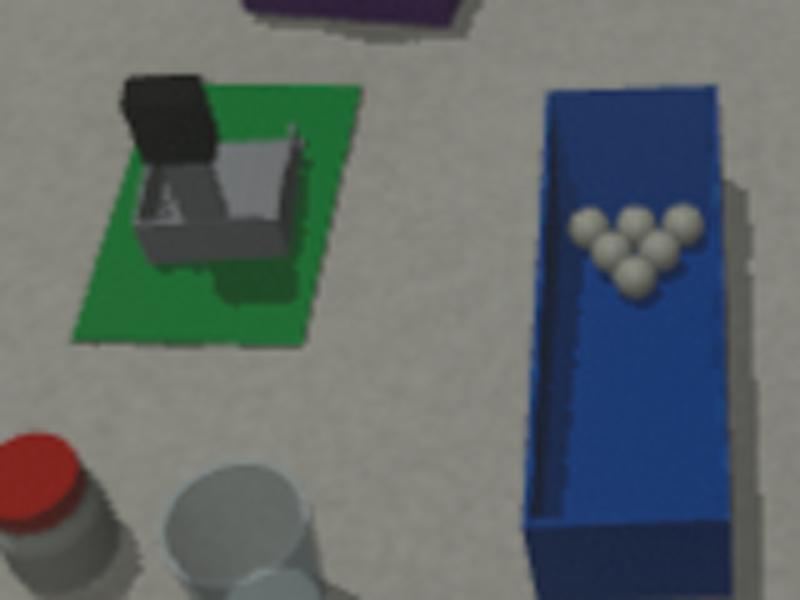

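```bash
python3 - <<'E'
from h import *
np.set_printoptions(precision=3,suppress=True)
print(tri(ray("scene",(133.8,178.7)),ray("side",(261.9,290.4))))
# jars/buttons rough
print("ore",onz("scene",(408,220),.064), "btn",onz("scene",(391,190),.063),onz("side",(219,130),.063),tri(ray("scene",(391,190)),ray("side",(219,130))))
print("balls",onz("scene",(227,204),.025))
E
```

```text
(array([ 0.468, -0.395,  0.115]), [np.float64(0.0009247617447152605), np.float64(0.0009247617447151264)])
ore [0.56  0.324 0.064] btn [0.456 0.303 0.063] [0.462 0.307 0.063] (array([0.461, 0.301, 0.067]), [np.float64(0.0010424243657192358), np.float64(0.00104242436571917)])
balls [ 0.478 -0.151  0.025]
```

move_arm --deltas '[{"dp": [-0.02,-0.04,0.01],"twist": [0,0,0]},{"dp": [-0.02,-0.04,0.01],"twist": [0,0,0]},{"dp": [-0.02,-0.04,0.01],"twist": [0,0,0]},{"dp": [-0.01,-0.04,0.01],"twist": [0,0,0]},{"dp": [0,0,0],"twist": [0,0,0]}]'

```text
t: 0.57
position: [0.5594, -0.1541, 0.2536]
tcp_rot: [3.14, 0.003, 1.567]
contact_force: [0.2, 0.6, 0.2]
grip_width: 0.0915
grasp_force: 0.0
```

```bash
python3 - <<'E'
from h import *
import pickle
c=cams.calibration("wrist");im=cams.grab_frame("wrist")[:,:,::-1].copy();pickle.dump((c,im),open("w1.pkl","wb"))
cv2.imwrite("pics/w1.png",im)
E
```

```text
(no output)
```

View pics/w1.png

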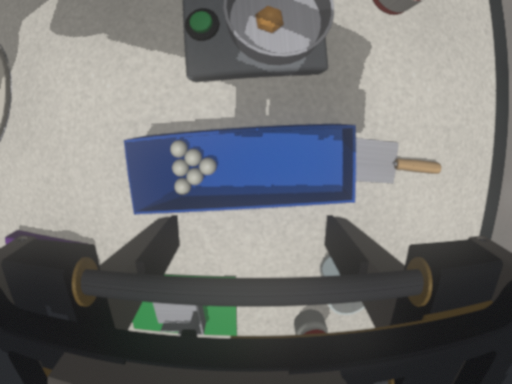

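move_arm --deltas '[{"dp": [-0.02,-0.041,0.0],"twist": [0,0,0]},{"dp": [-0.02,-0.041,0.0],"twist": [0,0,0]},{"dp": [-0.02,-0.041,0.0],"twist": [0,0,0]},{"dp": [-0.01,-0.037,0.0],"twist": [0,0,0]},{"dp": [0,0,0],"twist": [0,0,0]}]'

```text
t: 1.03
position: [0.4944, -0.302, 0.2512]
tcp_rot: [-3.141, 0.002, 1.568]
contact_force: [-0.3, 1.1, -0.1]
grip_width: 0.0917
grasp_force: 0.0
```

The wrist view shows the bin rim corners at (125,141), (355,125), (354,202) and (135,213). The balls are at x 172–215, y 149–187.

```bash
python3 - <<'E'
from h import *
import pickle
np.set_printoptions(precision=4,suppress=True)
c,im=pickle.load(open("w1.pkl","rb"))
for p in((125,141),(355,125),(354,202),(135,213)): print("rim",p,onz("wrist",p,.075,c)[:2])
m=cv2.inRange(cv2.cvtColor(im,cv2.COLOR_BGR2HSV),(0,0,110),(180,80,255));m[:,:150]=0;m[:,230:]=0;m[:140]=0;m[195:]=0
d=cv2.distanceTransform(m,cv2.DIST_L2,5);
for i in range(6):
    _,v,_,p=cv2.minMaxLoc(d);print("ball",p,round(v,1),onz("wrist",p,.021,c)[:2]);cv2.circle(d,p,7,0,-1)
c=cams.calibration("wrist");im=cams.grab_frame("wrist")[:,:,::-1].copy();pickle.dump((c,im),open("w2.pkl","wb"))
cv2.imwrite("pics/w2.png",im)
E
```

```text
rim (125, 141) [ 0.4035 -0.1088]
rim (355, 125) [ 0.6864 -0.0916]
rim (354, 202) [ 0.6911 -0.1886]
rim (135, 213) [ 0.4087 -0.2025]
ball (192, 158) 8.6 [ 0.4786 -0.1398]
ball (206, 166) 8.4 [ 0.4979 -0.1513]
ball (180, 168) 8.0 [ 0.4607 -0.1536]
ball (193, 177) 8.0 [ 0.4789 -0.1667]
ball (177, 148) 8.0 [ 0.4577 -0.1254]
ball (181, 186) 7.6 [ 0.4608 -0.1795]
```

View pics/w2.png

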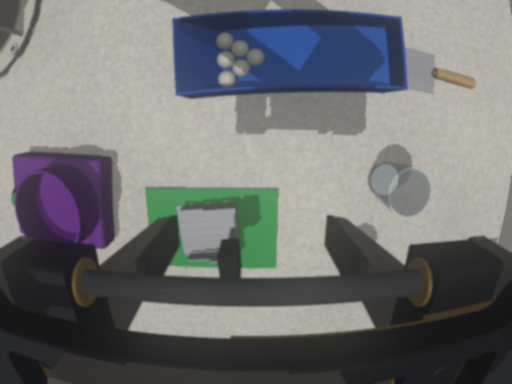

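Wrist view 2 shows the pan at about (177–237, 205–259), nose towards -x, and the grip at (229,258) between the open fingers. The mat corners are (146,187), (279,187), (276,267).

```bash
python3 - <<'E'
import cv2
im=cv2.imread("pics/w2.png")[180:280,140:260]
cv2.imwrite("pics/w2c.png",cv2.resize(im,None,fx=6,fy=6,interpolation=cv2.INTER_CUBIC))
E
```

```text
(no output)
```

View pics/w2c.png

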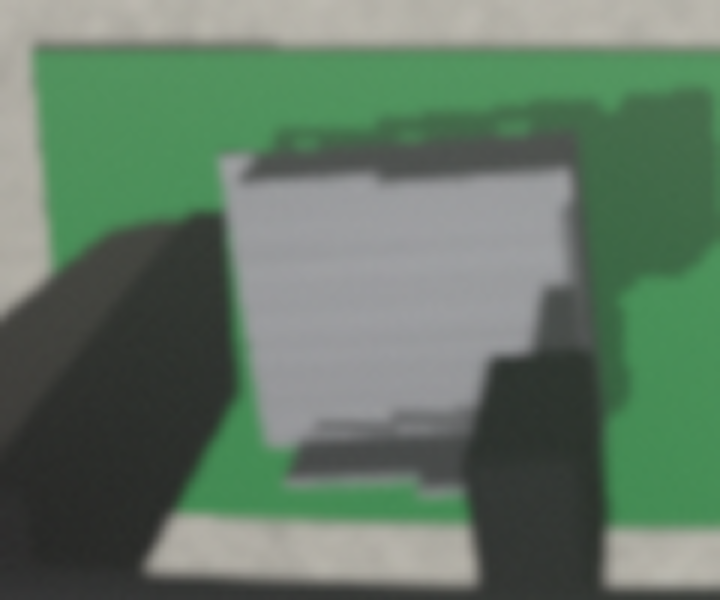

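```bash
python3 - <<'E'
from h import *
import pickle
np.set_printoptions(precision=4,suppress=True)
c,im=pickle.load(open("w2.pkl","rb"))
for n,p,z in(("lip+y",(176.7,206.2),.006),("lip-y",(184.7,254.3),.006),("back+y",(236.3,202.2),.038),("gt-",(218.3,255.8),.141),("gt+",(240.8,255.8),.141),("gb-",(221.7,239.3),.091),("gb+",(238.7,238.7),.091)): print(n,onz("wrist",p,z,c))
b=blob(im,(50,100,50),(75,255,255),box=(140,180,285,272))[0][3][:,0]
print(cv2.minAreaRect(np.array([onz("wrist",p,.004,c)[:2] for p in b],np.float32)*1000))
S=cv2.imread("pics/scene0.png")
# grip triangulated scene/side/wrist edge between +y face and top, mid
print(tri(ray("wrist",(229.5,255.8),c),ray("scene",(100+(200+212)/10,155+(75+90)/10))))
E
```

```text
lip+y [ 0.3833 -0.3611  0.006 ]
lip-y [ 0.3894 -0.4405  0.006 ]
back+y [ 0.4747 -0.3454  0.038 ]
gt- [ 0.4602 -0.3743  0.141 ]
gt+ [ 0.484 -0.374  0.141]
gb- [ 0.459  -0.3768  0.091 ]
gb+ [ 0.4796 -0.3759  0.091 ]
((433.150390625, -397.8315734863281), (125.30225372314453, 195.53919982910156), 89.63360595703125)
(array([ 0.4731, -0.3674,  0.1499]), [np.float64(0.0020571305616152585), np.float64(0.0020571305616151297)])
```

move_arm --deltas '[{"dp": [-0.007,-0.038,-0.02],"twist": [0,0,4]},{"dp": [-0.007,-0.037,-0.02],"twist": [0,0,0]},{"dp": [0,0,-0.02],"twist": [0,0,0]},{"dp": [0,0,0.0],"twist": [0,0,0]},{"dp": [0,0,0],"twist": [0,0,0]}]'

```text
t: 1.5
position: [0.4823, -0.3683, 0.1917]
tcp_rot: [-3.139, -0.003, 1.641]
contact_force: [-0.3, -0.1, -0.8]
grip_width: 0.0916
grasp_force: 0.0
```

```bash
python3 - <<'E'
from h import *
import pickle
np.set_printoptions(precision=4,suppress=True)
s=monitor.get_state();print(s["position"],s["tcp_rot"],s["t"])
c=cams.calibration("wrist");im=cams.grab_frame("wrist")[:,:,::-1].copy();pickle.dump((c,im),open("w3.pkl","wb"))
cv2.imwrite("pics/w3.png",im)
E
```

```text
[ 0.4823 -0.3683  0.1917] [-3.1394 -0.0029  1.641 ] 1.5
```

View pics/w3.png

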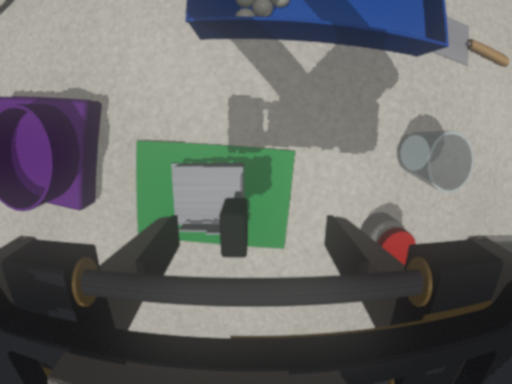

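The picture shows the pan level in the wrist image, so the yaw is aligned. The grip is at columns 220–248, rows 198–256, between the fingers.

```bash
python3 - <<'E'
from h import *
import pickle
np.set_printoptions(precision=4,suppress=True)
c,im=pickle.load(open("w3.pkl","rb"))
g=cv2.cvtColor(im,cv2.COLOR_BGR2GRAY)
for r in(202,210,218,226,240): print(r,g[r,214:256].tolist())
print(g[190:262,234].tolist())
for p,z in(((220,240),.141),((248,240),.141),((222,200),.091),((246.5,200),.091),((172,165),.006),((175,232),.006)):print(p,onz("wrist",p,z,c))
s=monitor.get_state();print(s["position"])
E
```

```text
202 [153, 153, 152, 153, 152, 152, 152, 151, 143, 119, 87, 60, 52, 52, 52, 51, 51, 51, 50, 50, 50, 50, 50, 50, 49, 50, 50, 49, 49, 49, 49, 50, 54, 64, 77, 90, 103, 110, 112, 113, 113, 113]
210 [150, 150, 150, 150, 149, 143, 122, 91, 64, 52, 51, 51, 51, 50, 52, 50, 51, 50, 51, 49, 49, 50, 48, 49, 49, 49, 49, 49, 49, 49, 49, 50, 53, 65, 83, 99, 109, 111, 112, 112, 113, 112]
218 [129, 127, 126, 127, 123, 102, 73, 59, 57, 57, 57, 58, 58, 58, 57, 58, 56, 57, 57, 56, 57, 58, 57, 57, 57, 57, 57, 57, 57, 56, 52, 51, 54, 60, 75, 89, 102, 110, 111, 111, 112, 112]
226 [74, 74, 74, 73, 71, 65, 58, 56, 57, 57, 57, 58, 57, 56, 57, 57, 57, 57, 56, 58, 57, 56, 56, 57, 57, 59, 59, 57, 58, 55, 54, 52, 56, 74, 96, 107, 110, 111, 111, 111, 111, 111]
240 [111, 111, 111, 111, 108, 99, 81, 64, 58, 56, 57, 57, 58, 58, 58, 58, 57, 57, 57, 57, 57, 57, 57, 58, 57, 57, 58, 57, 57, 57, 56, 55, 60, 79, 99, 108, 112, 111, 112, 111, 112, 112]
[152, 144, 137, 128, 121, 115, 103, 85, 65, 53, 52, 50, 50, 50, 50, 50, 49, 50, 49, 50, 49, 49, 49, 51, 53, 54, 56, 57, 57, 57, 57, 57, 57, 58, 57, 57, 57, 57, 58, 56, 57, 58, 57, 58, 57, 57, 58, 58, 57, 58, 57, 58, 57, 58, 58, 57, 57, 58, 58, 57, 57, 58, 57, 58, 58, 62, 84, 124, 153, 167, 172, 172]
(220, 240) [ 0.4599 -0.3979  0.141 ]
(248, 240) [ 0.4825 -0.3961  0.141 ]
(222, 200) [ 0.4558 -0.3784  0.091 ]
(246.5, 200) [ 0.4791 -0.3767  0.091 ]
(172, 165) [ 0.3836 -0.3622  0.006 ]
(175, 232) [ 0.3877 -0.451   0.006 ]
[ 0.4831 -0.3686  0.1931]
```

move_arm --deltas '[{"dp": [-0.006,-0.013,0],"twist": [0,0,0]},{"dp": [-0.006,-0.013,0],"twist": [0,0,0]},{"dp": [0,0,-0.02],"twist": [0,0,0]},{"dp": [0,0,-0.01],"twist": [0,0,0]},{"dp": [0,0,0],"twist": [0,0,0]}]'

```text
t: 1.97
position: [0.4691, -0.3957, 0.1614]
tcp_rot: [-3.139, -0.002, 1.64]
contact_force: [-0.8, 0.3, -0.8]
grip_width: 0.092
grasp_force: 0.0
```

move_arm --deltas '[{"dp": [0.002,0.001,-0.02],"twist": [0,0,0]},{"dp": [0,0,-0.02],"twist": [0,0,0]},{"dp": [0,0,-0.02],"twist": [0,0,0]},{"dp": [0,0,-0.004],"twist": [0,0,0]},{"dp": [0,0,0],"twist": [0,0,0]}]'

```text
t: 2.38
position: [0.4717, -0.3947, 0.0983]
tcp_rot: [-3.14, -0.002, 1.641]
contact_force: [0.0, 0.4, 0.5]
grip_width: 0.092
grasp_force: 0.0
```

move_arm --deltas '[{"dp": [0,0,0],"twist": [0,0,0]},{"dp": [0,0,0],"twist": [0,0,0]},{"dp": [0,0,0],"twist": [0,0,0]},{"dp": [0,0,0],"twist": [0,0,0]},{"dp": [0,0,0],"twist": [0,0,0]}]' --hand 0

```text
t: 2.8
position: [0.4726, -0.3956, 0.0998]
tcp_rot: [3.141, 0.001, 1.641]
contact_force: [-0.1, 0.6, -0.8]
grip_width: 0.0607
grasp_force: 0.0
```

move_arm --deltas '[{"dp": [0,0,0],"twist": [0,0,0]},{"dp": [0,0,0],"twist": [0,0,0]},{"dp": [0,0,0],"twist": [0,0,0]},{"dp": [0,0,0],"twist": [0,0,0]},{"dp": [0,0,0],"twist": [0,0,0]}]'

```text
t: 3.22
position: [0.4722, -0.3953, 0.0989]
tcp_rot: [-3.141, -0.0, 1.641]
contact_force: [-0.3, -0.4, -0.1]
grip_width: 0.0275
grasp_force: 0.0
```

move_arm --deltas '[{"dp": [0,0,0],"twist": [0,0,0]},{"dp": [0,0,0],"twist": [0,0,0]},{"dp": [0,0,0.01],"twist": [0,0,0]},{"dp": [0,0,0.03],"twist": [0,0,0]},{"dp": [0,0,0.03],"twist": [0,0,0]}]'

```text
t: 3.63
position: [0.4713, -0.3945, 0.169]
tcp_rot: [-3.139, -0.002, 1.641]
contact_force: [0.6, -0.2, -0.9]
grip_width: 0.0215
grasp_force: 30.0
```

move_arm --deltas '[{"dp": [0,0,0.03],"twist": [0,0,0]},{"dp": [0,0,0.02],"twist": [0,0,0]},{"dp": [0,0,0.0],"twist": [0,0,0]},{"dp": [0,0,0],"twist": [0,0,0]},{"dp": [0,0,0],"twist": [0,0,0]}]'

```text
t: 4.05
position: [0.4717, -0.3948, 0.2181]
tcp_rot: [-3.141, -0.001, 1.641]
contact_force: [-1.6, 0.6, -2.6]
grip_width: 0.0219
grasp_force: 30.0
```

```bash
python3 - <<'E'
from h import *
np.set_printoptions(precision=4,suppress=True)
s=monitor.get_state();print(s["position"],s["tcp_rot"],s["grip_width"],s["grasp_force"],s["contact_force"])
for n in("scene","side"): cv2.imwrite(f"pics/{n}1.png",cams.grab_frame(n)[:,:,::-1])
a=cv2.imread("pics/side1.png")[170:370,160:360];b=cv2.imread("pics/scene1.png")[100:300,90:290]
cv2.imwrite("pics/lift.png",np.hstack([cv2.resize(a,(400,400)),cv2.resize(b,(400,400))]))
E
```

```text
[ 0.4717 -0.3948  0.2181] [-3.1406 -0.001   1.6405] 0.021866105407318478 29.999642372131348 [-1.5676  0.6226 -2.5715]
```

View pics/lift.png

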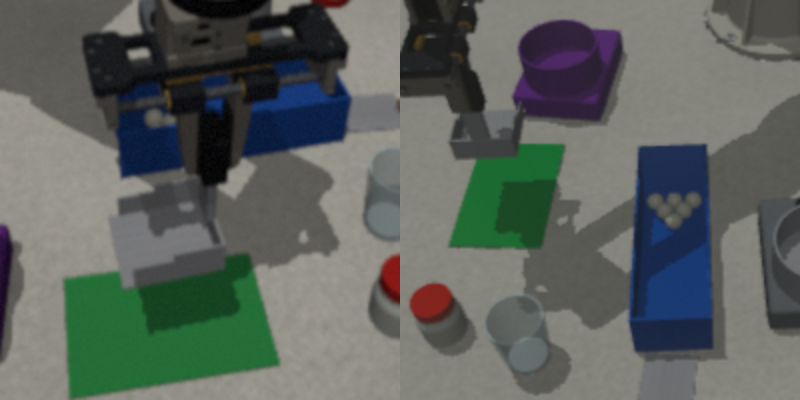

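The scoop hangs level in the grip and the mat is clear. I'll refine the bin's centreline before entering.

```bash
python3 - <<'E'
from h import *
import pickle
np.set_printoptions(precision=4,suppress=True)
for f,cols in(("w1.pkl",(170,200,230,260,290,320,340)),("w2.pkl",(200,250,290,330,370,390))):
    c,im=pickle.load(open(f,"rb"));hsv=cv2.cvtColor(im,cv2.COLOR_BGR2HSV)
    m=(cv2.inRange(hsv,(105,110,30),(130,255,255))>0)
    print(f,c["extrinsics"][:3,3])
    for x in cols:
        r=np.where(m[:225,x])[0];t,b=r.min(),r.max()
        print(x,t,b,onz("wrist",(x,t-.5),.075,c)[:2],onz("wrist",(x,b+.5),.075,c)[:2], im[t-1:t+12,x,0].tolist(),im[b-11:b+2,x,0].tolist())
E
```

```text
w1.pkl [ 0.5608 -0.0856  0.4238]
170 135 211 [ 0.4634 -0.1035] [ 0.4574 -0.1999] [118, 142, 150, 141, 125, 117, 116, 116, 115, 116, 117, 120, 123] [85, 81, 79, 79, 79, 79, 79, 79, 82, 96, 125, 149, 159]
200 132 210 [ 0.5003 -0.1011] [ 0.4965 -0.1984] [108, 132, 151, 155, 154, 158, 161, 162, 162, 161, 161, 162, 161] [81, 81, 81, 81, 81, 81, 81, 81, 88, 110, 138, 153, 160]
230 130 208 [ 0.5359 -0.0994] [ 0.5341 -0.1957] [98, 106, 114, 125, 145, 158, 163, 163, 163, 164, 164, 164, 164] [84, 84, 83, 84, 84, 84, 84, 85, 87, 101, 129, 151, 163]
260 128 206 [ 0.5709 -0.0973] [ 0.571  -0.1933] [94, 102, 111, 112, 114, 114, 115, 116, 118, 131, 153, 163, 166] [88, 85, 85, 85, 85, 85, 86, 86, 87, 99, 122, 145, 159]
290 126 205 [ 0.606  -0.0947] [ 0.6081 -0.1922] [92, 92, 106, 110, 110, 109, 114, 126, 143, 161, 167, 168, 168] [87, 85, 84, 86, 85, 85, 84, 86, 92, 113, 139, 153, 157]
320 125 203 [ 0.6421 -0.0927] [ 0.646 -0.19 ] [96, 93, 107, 112, 110, 111, 115, 117, 118, 118, 118, 119, 119] [94, 86, 83, 83, 83, 83, 83, 83, 87, 106, 137, 155, 164]
340 126 201 [ 0.6671 -0.0931] [ 0.6721 -0.1877] [99
[... 437 characters left out ...]
22, 110, 107, 106, 113, 133, 143, 135, 108, 84]
290 10 87 [ 0.5413 -0.1004] [ 0.5401 -0.1976] [123, 128, 117, 92, 78, 74, 73, 73, 73, 73, 74, 74, 74] [109, 108, 108, 109, 109, 109, 108, 107, 103, 102, 98, 86, 75]
330 12 87 [ 0.59   -0.0992] [ 0.5878 -0.1956] [104, 90, 76, 69, 67, 67, 67, 68, 67, 67, 68, 68, 68] [110, 111, 110, 110, 110, 110, 107, 104, 102, 100, 93, 78, 70]
370 14 87 [ 0.6424 -0.095 ] [ 0.6391 -0.1919] [148, 140, 123, 96, 79, 77, 77, 76, 76, 76, 76, 77, 82] [123, 133, 142, 145, 143, 133, 119, 109, 103, 103, 100, 90, 80]
390 17 89 [ 0.6705 -0.0944] [ 0.6668 -0.1919] [145, 129, 100, 81, 78, 78, 77, 77, 78, 77, 77, 77, 76] [92, 94, 96, 99, 97, 91, 93, 111, 133, 139, 125, 99, 85]
```

move_arm --deltas '[{"dp": [0.02,0.03,0.005],"twist": [0,0,0]},{"dp": [0.02,0.032,0],"twist": [0,0,-0.8]},{"dp": [0.02,0.032,0],"twist": [0,0,0]},{"dp": [0.02,0.032,0],"twist": [0,0,0]},{"dp": [0.02,0.032,0],"twist": [0,0,0]}]'

```text
t: 4.57
position: [0.5722, -0.2355, 0.2224]
tcp_rot: [-3.139, -0.001, 1.626]
contact_force: [0.9, -1.0, -2.3]
grip_width: 0.0217
grasp_force: 30.0
```

move_arm --deltas '[{"dp": [0.02,0.032,0.0],"twist": [0.1,-2,0]},{"dp": [0.02,0.032,0],"twist": [0.1,-2,0]},{"dp": [0.018,0.029,0],"twist": [0.1,-2,0]},{"dp": [0,0,0],"twist": [0,0,0]},{"dp": [0,0,0],"twist": [0,0,0]}]'

```text
t: 4.98
position: [0.6297, -0.1427, 0.2224]
tcp_rot: [3.039, 0.0, 1.629]
contact_force: [0.4, -1.2, -3.3]
grip_width: 0.0213
grasp_force: 30.0
```

move_arm --deltas '[{"dp": [0,0,-0.02],"twist": [0,0,0]},{"dp": [0,0,-0.02],"twist": [0,0,0]},{"dp": [0,0,-0.01],"twist": [0,0,0]},{"dp": [0,0,-0.01],"twist": [0,0,0]},{"dp": [0,0,0],"twist": [0,0,0]}]'

```text
t: 5.4
position: [0.6287, -0.1448, 0.1615]
tcp_rot: [3.041, -0.0, 1.626]
contact_force: [-0.5, 0.7, -2.7]
grip_width: 0.022
grasp_force: 30.0
```

```bash
python3 - <<'E'
from h import *
S=cams.grab_frame("scene")[:,:,::-1];W=cams.grab_frame("wrist")[:,:,::-1]
a=cv2.resize(S[150:290,180:280],(400,560));b=cv2.resize(W[20:300,160:360],(400,560))
cv2.imwrite("pics/enter.png",np.hstack([a,b]))
E
```

```text
(no output)
```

View pics/enter.png

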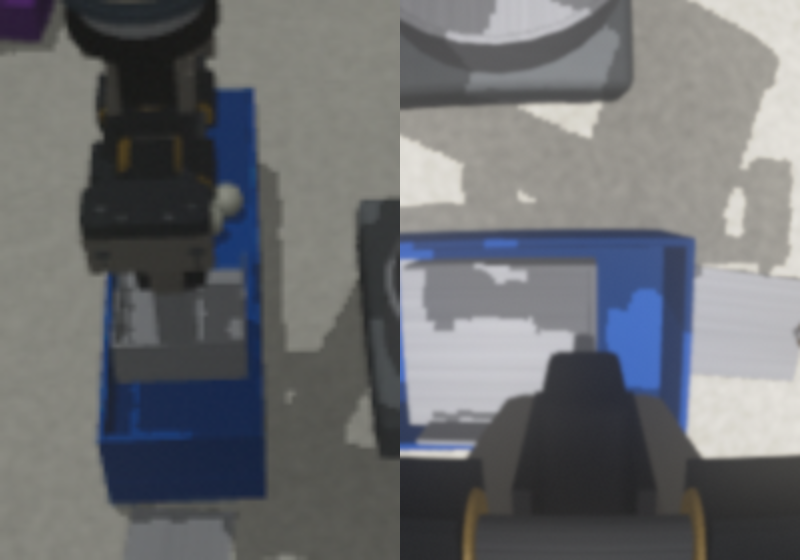

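The pictures show the scoop between the bin walls, nose towards the balls, but perhaps a little to the -y side. I'll check this with numbers.

```bash
python3 - <<'E'
from h import *
np.set_printoptions(precision=4,suppress=True)
s=monitor.get_state();print(s["position"],s["tcp_rot"])
c=cams.calibration("wrist");im=cams.grab_frame("wrist")[:,:,::-1].copy()
cl=lambda x:-.148+.057*(x-.54)
g=cv2.cvtColor(im,cv2.COLOR_BGR2HSV)
for x in (190,200,215,225,240,250):
    col=g[:,x]; met=(col[:,1]<70); r=np.where(met[120:215])[0]+120
    r=r[r>135]; bl=np.where(~met[130:260])[0]+130
    up=r.min(); dn=[q for q in bl if q>190]
    d=dn[0] if dn else None
    P=onz("wrist",(x,up-.5),.095,c)
    print(x,up,P[:2],"rel centre",P[1]-cl(P[0]), d, (lambda Q:(Q[1]-cl(Q[0])))(onz("wrist",(x,d-.5),.09,c)) if d else "")
print([tuple(v) for v in g[134:160:2,240]],[tuple(v) for v in g[215:250:2,180]])
E
```

```text
[ 0.6302 -0.1448  0.1639] [3.0374 0.0005 1.626 ]
190 136 [ 0.5863 -0.0922] rel centre 0.05316527972500837 243 -0.04082014624625638
200 136 [ 0.5944 -0.092 ] rel centre 0.05290907786061004 None 
215 149 [ 0.6068 -0.1021] rel centre 0.04210987544819722 None 
225 149 [ 0.6148 -0.1018] rel centre 0.04192578425154078 None 
240 149 [ 0.6269 -0.1014] rel centre 0.04169773143573506 None 
250 149 [ 0.6349 -0.101 ] rel centre 0.04157743174837267 None 
[(np.uint8(116), np.uint8(16), np.uint8(114)), (np.uint8(113), np.uint8(90), np.uint8(91)), (np.uint8(112), np.uint8(110), np.uint8(102)), (np.uint8(111), np.uint8(131), np.uint8(130)), (np.uint8(112), np.uint8(131), np.uint8(125)), (np.uint8(111), np.uint8(132), np.uint8(129)), (np.uint8(111), np.uint8(132), np.uint8(133)), (np.uint8(112), np.uint8(89), np.uint8(117)), (np.uint8(115), np.uint8(16), np.uint8(95)), (np.uint8(120), np.uint8(9), np.uint8(115)), (np.uint8(113), np.uint8(7), np.uint8(137)), (np.uint8(120), np.uint8(8), np.uint8(135)), (np.uint8(120), np.uint8(8), np.uint8(135))] [(np.uint8(120), np.uint8(8), np.uint8(197)), (np.uint8(125), np.uint8(8), np.uint8(197)), (np.uint8(120), np.uint8(8), np.uint8(195)), (np.uint8(125), np.uint8(8), np.uint8(196)), (np.uint8(120), np.uint8(7), np.uint8(196)), (np.uint8(120), np.uint8(6), np.uint8(180)), (np.uint8(120), np.uint8(7), np.uint8(140)), (np.uint8(114), np.uint8(9), np.uint8(146)), (np.uint8(120), np.uint8(11), np.uint8(112)), (np.uint8(114), np.uint8(14), np.uint8(94)), (np.uint8(120), np.uint8(11), np.uint8(93)), (np.uint8(120), np.uint8(11), np.uint8(92)), (np.uint8(120), np.uint8(11), np.uint8(112)), (np.uint8(113), np.uint8(32), np.uint8(176)), (np.uint8(112), np.uint8(97), np.uint8(186)), (np.uint8(130), np.uint8(4), np.uint8(203)), (np.uint8(23), np.uint8(16), np.uint8(210)), (np.uint8(24), np.uint8(11), np.uint8(116))]
```

move_arm --deltas '[{"dp": [0,0,-0.015],"twist": [0,0,0.5]},{"dp": [0,0,-0.015],"twist": [0,0,0]},{"dp": [0,0,-0.008],"twist": [0,0,0]},{"dp": [0,0,0],"twist": [0,0,0]},{"dp": [0,0,0],"twist": [0,0,0]}]'

```text
t: 5.97
position: [0.6305, -0.1444, 0.1264]
tcp_rot: [3.037, 0.001, 1.635]
contact_force: [-0.3, -0.6, -2.0]
grip_width: 0.0216
grasp_force: 30.0
```

move_arm --deltas '[{"dp": [0,0,-0.002],"twist": [0,0,0]},{"dp": [0,0,-0.001],"twist": [0,0,0]},{"dp": [0,0,-0.001],"twist": [0,0,0]},{"dp": [0,0,-0.001],"twist": [0,0,0]},{"dp": [0,0,0],"twist": [0,0,0]}]'

```text
t: 6.38
position: [0.6303, -0.1443, 0.121]
tcp_rot: [3.037, 0.001, 1.635]
contact_force: [-0.3, 0.7, -1.4]
grip_width: 0.0219
grasp_force: 30.0
```

move_arm --deltas '[{"dp": [0,0,-0.001],"twist": [0,0,0]},{"dp": [0,0,0],"twist": [0,0,0]},{"dp": [0,0,-0.001],"twist": [0,0,0]},{"dp": [0,0,0],"twist": [0,0,0]},{"dp": [0,0,0],"twist": [0,0,0]}]'

```text
t: 6.8
position: [0.6304, -0.1444, 0.1199]
tcp_rot: [3.036, 0.001, 1.635]
contact_force: [-2.6, 0.3, 6.6]
grip_width: 0.022
grasp_force: 30.0
```

move_arm --deltas '[{"dp": [-0.01,-0.0006,0],"twist": [0,0,0]},{"dp": [-0.012,-0.0007,-0.0013],"twist": [0,0,0]},{"dp": [-0.012,-0.0007,-0.0013],"twist": [0,0,0]},{"dp": [-0.012,-0.0007,-0.0013],"twist": [0,0,0]},{"dp": [-0.008,-0.0005,-0.0008],"twist": [0,0,0]}]'

```text
t: 7.22
position: [0.5749, -0.1475, 0.1142]
tcp_rot: [3.037, 0.001, 1.635]
contact_force: [0.0, -0.0, -2.1]
grip_width: 0.0216
grasp_force: 30.0
```

move_arm --deltas '[{"dp": [-0.01,-0.0006,-0.001],"twist": [0,0,0]},{"dp": [-0.01,-0.0006,-0.001],"twist": [0,0,0]},{"dp": [-0.008,-0.0005,-0.0008],"twist": [0,0,0]},{"dp": [0,0,0],"twist": [0,0,0]},{"dp": [0,0,0],"twist": [0,0,0]}]'

```text
t: 7.63
position: [0.548, -0.1493, 0.1115]
tcp_rot: [3.037, 0.001, 1.635]
contact_force: [0.3, 0.6, -1.8]
grip_width: 0.0219
grasp_force: 30.0
```

move_arm --deltas '[{"dp": [-0.005,-0.0003,-0.0005],"twist": [0,0,0]},{"dp": [-0.005,-0.0003,-0.0005],"twist": [0,0,0]},{"dp": [-0.004,-0.0002,-0.0004],"twist": [0,0,0]},{"dp": [0,0,0],"twist": [0,0,0]},{"dp": [0,0,0],"twist": [0,0,0]}]'

```text
t: 8.05
position: [0.5346, -0.15, 0.1103]
tcp_rot: [3.036, 0.001, 1.635]
contact_force: [2.2, 0.9, -2.4]
grip_width: 0.022
grasp_force: 30.0
```

```bash
python3 - <<'E'
from h import *
S=cams.grab_frame("side")[:,:,::-1];W=cams.grab_frame("wrist")[:,:,::-1]
a=cv2.resize(S[170:270,195:345],(600,400));
cv2.imwrite("pics/push.png",np.vstack([a[:300],cv2.resize(W[100:280,100:340],(600,450))[:300]]))
E
```

```text
(no output)
```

View pics/push.png

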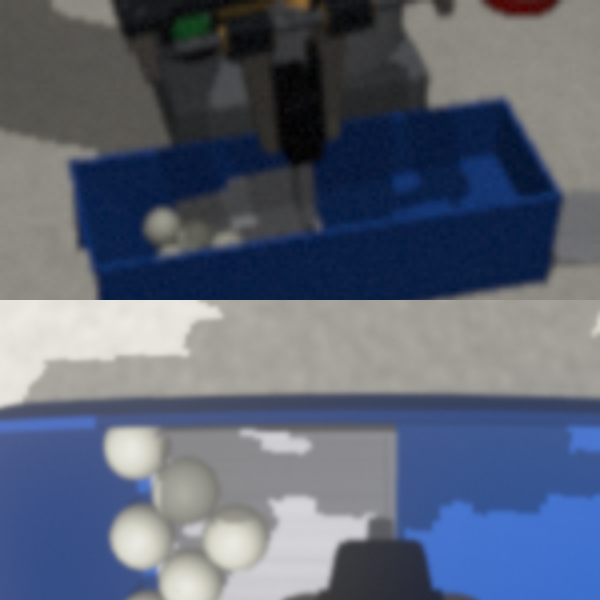

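The push picture shows three balls on the pan and the front row of three at the lip against the front plate. That was the tenth picture, so I'll use numbers only from here.

move_arm --deltas '[{"dp": [-0.003,-0.0002,0],"twist": [0,0,0]},{"dp": [-0.003,-0.0001,0.001],"twist": [0,0,0]},{"dp": [0,0,0],"twist": [0,0,0]},{"dp": [0,0,0],"twist": [0,0,0]},{"dp": [0,0,0],"twist": [0,0,0]}]'

```text
t: 8.57
position: [0.5316, -0.1509, 0.1125]
tcp_rot: [3.03, 0.002, 1.635]
contact_force: [7.9, 0.8, -1.3]
grip_width: 0.0222
grasp_force: 30.0
```

move_arm --deltas '[{"dp": [0.0015,0.0001,0.0005],"twist": [-0.15,3,0]},{"dp": [0.003,0.0002,0],"twist": [-0.15,3,0]},{"dp": [0.003,0.0002,0],"twist": [-0.2,4,0]},{"dp": [0.003,0.0002,0],"twist": [-0.2,4,0]},{"dp": [0.003,0.0002,0],"twist": [-0.2,4,0]}]'

```text
t: 8.98
position: [0.5414, -0.1495, 0.1118]
tcp_rot: [-2.928, -0.003, 1.635]
contact_force: [0.1, 0.0, -3.3]
grip_width: 0.0223
grasp_force: 30.0
```

```bash
cat > look.py <<'E'
import sys;from h import *
np.set_printoptions(precision=4,suppress=True)
s=monitor.get_state();print(s["t"],s["position"],s["tcp_rot"],s["contact_force"])
import pickle
o={}
for n in sys.argv[1:]:
    c=cams.calibration(n);im=cams.grab_frame(n)[:,:,::-1].copy();o[n]=(c,im)
pickle.dump(o,open("last.pkl","wb"))
E
cat > balls.py <<'E'
# list white balls seen: hue-less, bright, round
from h import *
import pickle
np.set_printoptions(precision=4,suppress=True)
o=pickle.load(open("last.pkl","rb"))
for n,(c,im) in o.items():
    g=cv2.cvtColor(im,cv2.COLOR_BGR2GRAY);g=cv2.resize(g,None,fx=3,fy=3,interpolation=cv2.INTER_CUBIC)
    r=(18,36) if n=="wrist" else (11,24)
    k=cv2.HoughCircles(g,cv2.HOUGH_GRADIENT,1,20,param1=90,param2=16,minRadius=r[0],maxRadius=r[1])
    for x,y,q in (k[0] if k is not None else []):
        u,v=(x+.5)/3-.5,(y+.5)/3-.5;p=im[int(v),int(u)].astype(int)
        if p.min()>85 and p[2]-p[0]>2: print(n,round(u,1),round(v,1),"r",round(q/3,1),p,onz(n,(u,v),.05,c)[:2])
E
python3 look.py wrist side scene; python3 balls.py
```

```text
8.9833 [ 0.5414 -0.1495  0.1118] [-2.9278 -0.0035  1.6349] [ 0.0775  0.007  -3.2627]
wrist 161.8 225.2 r 11.8 [213 222 222] [ 0.4455 -0.1831]
wrist 156.8 163.8 r 11.8 [221 230 230] [ 0.4414 -0.1257]
wrist 163.8 194.2 r 11.8 [216 225 225] [ 0.4485 -0.1527]
wrist 91.5 261.5 r 8.5 [219 225 228] [ 0.3461 -0.2459]
wrist 185.5 212.8 r 10.6 [219 228 228] [ 0.4702 -0.1673]
side 236.2 226.8 r 3.9 [142 153 154] [ 0.4541 -0.1524]
side 230.8 219.5 r 3.9 [142 153 154] [ 0.4448 -0.1241]
```

move_arm --deltas '[{"dp": [0.001,0,0.002],"twist": [-0.2,3,0]},{"dp": [0.001,0,0.002],"twist": [-0.2,3,0]},{"dp": [0,0,0.002],"twist": [0,0,0]},{"dp": [0,0,0],"twist": [0,0,0]},{"dp": [0,0,0],"twist": [0,0,0]}]'

```text
t: 9.55
position: [0.543, -0.1494, 0.1175]
tcp_rot: [-2.829, -0.004, 1.634]
contact_force: [0.3, 0.3, -3.3]
grip_width: 0.0217
grasp_force: 30.0
```

```bash
python3 look.py wrist side scene; python3 balls.py
```

```text
9.55 [ 0.543  -0.1494  0.1175] [-2.8286 -0.0039  1.6344] [ 0.3376  0.2901 -3.2819]
wrist 9.8 123.5 r 8.0 [215 223 227] [ 0.1195 -0.0897]
side 255.5 217.8 r 3.8 [141 152 153] [ 0.5063 -0.1283]
side 249.5 225.8 r 5.4 [126 137 138] [ 0.4867 -0.1544]
side 246.5 217.2 r 4.1 [139 150 152] [ 0.4846 -0.1221]
```

move_arm --deltas '[{"dp": [0,0,0.01],"twist": [0,0,0]},{"dp": [0,0,0.02],"twist": [0,0,0]},{"dp": [0,0,0.025],"twist": [0,0,0]},{"dp": [0,0,0.025],"twist": [0,0,0]},{"dp": [0,0,0.025],"twist": [0,0,0]}]'

```text
t: 10.12
position: [0.5434, -0.1494, 0.2244]
tcp_rot: [-2.827, -0.004, 1.634]
contact_force: [0.4, -0.1, -3.3]
grip_width: 0.022
grasp_force: 30.0
```

move_arm --deltas '[{"dp": [0,0,0.015],"twist": [0,0,0]},{"dp": [0,0,0.01],"twist": [0,0,0]},{"dp": [0,0,0],"twist": [0,0,0]},{"dp": [0,0,0],"twist": [0,0,0]},{"dp": [0,0,0],"twist": [0,0,0]}]'

```text
t: 10.53
position: [0.5431, -0.1493, 0.2466]
tcp_rot: [-2.826, -0.004, 1.634]
contact_force: [-0.2, -0.2, -2.2]
grip_width: 0.0219
grasp_force: 30.0
```

```bash
python3 look.py wrist side scene; python3 balls.py; python3 - <<'E'
from h import *;import pickle
np.set_printoptions(precision=3,suppress=True)
o=pickle.load(open("last.pkl","rb"))
for n,(c,im) in o.items():
    # whitish blobs inside the bin footprint
    for a,x,y,k in blob(im,(10,3,100),(35,60,255),amin=12):
        P=onz(n,(x,y),.02,c)
        if a<900: print(n,"white",a,round(x),round(y),P[:2],cv2.boundingRect(k))
E
```

```text
10.5333 [ 0.5431 -0.1493  0.2466] [-2.8256 -0.0041  1.6343] [-0.2195 -0.21   -2.1546]
wrist 63.5 121.5 r 9.8 [214 222 226] [ 0.099  -0.0955]
side 319.8 129.5 r 5.4 [133 141 144] [0.8057 0.2786]
side 255.8 176.2 r 4.0 [138 150 150] [0.5392 0.046 ]
side 246.5 174.8 r 3.9 [142 154 155] [0.5139 0.0568]
wrist white 656.5 344 23 [0.582 0.053] (328, 8, 32, 31)
wrist white 213.0 285 324 [ 0.545 -0.404] (279, 305, 13, 32)
wrist white 165.0 225 333 [ 0.439 -0.46 ] (213, 326, 37, 11)
wrist white 29.5 438 381 [ 0.853 -0.495] (427, 378, 17, 6)
wrist white 15.0 52 382 [-0.419 -1.213] (49, 380, 11, 4)
side white 451.5 395 28 [1.701 1.509] (384, 3, 32, 45)
side white 434.5 3 32 [-0.661  1.748] (0, 0, 9, 75)
side white 353.0 238 161 [0.505 0.176] (221, 153, 35, 17)
side white 226.0 252 180 [0.533 0.071] (242, 171, 22, 18)
side white 134.5 313 53 [1.047 1.131] (302, 43, 30, 18)
side white 130.0 310 190 [ 0.687 -0.006] (302, 186, 20, 10)
side white 126.0 267 123 [0.649 0.407] (263, 113, 10, 24)
side white 84.0 22 92 [-0.309  0.841] (0, 76, 40, 26)
side white 77.5 10 114 [-0.298  0.634] (0, 109, 21, 11)
side white 50.5 397 60 [1.445 0.964] (394, 47, 9, 23)
side white 41.5 1 190 [-0.174  0.139] (0, 178, 4, 22)
side white 41.0 284 129 [0.7   0.355] (282, 122, 5, 14)
side white 40.0 236 93 [0.571 0.685] (224, 77, 20, 28)
side white 21.5 3 127 [-0.288  0.53 ] (0, 122, 9, 10)
side white 18.5 266 107 [0.67  0.541] (263, 104, 7, 6)
side white 13.5 323 86 [0.963 0.703] (319, 84, 9, 4)
side white 12.5 475 126 [1.401 0.265] (471, 121, 7, 9)
scene white 349.5 290 277 [0.701 0.016] (278, 267, 24, 24)
scene white 24.0 274 12 [-0.756  0.005] (261, 8, 30, 7)
scene white 22.0 200 142 [ 0.213 -0.256] (198, 138, 5, 11)
scene white 18.5 259 24 [-0.627 -0.07 ] (257, 20, 6, 9)
scene white 13.0 301 21 [-0.657  0.133] (299, 16, 5, 11)
```

move_arm --deltas '[{"dp": [0,0.008,0],"twist": [0,0,0]},{"dp": [0,0.016,0],"twist": [0,0,0]},{"dp": [0,0.024,0],"twist": [0,0,0]},{"dp": [0,0.03,0],"twist": [0,0,0]},{"dp": [0,0.03,0],"twist": [0,0,0]}]'

```text
t: 11.1
position: [0.5434, -0.0392, 0.2474]
tcp_rot: [-2.827, -0.004, 1.634]
contact_force: [1.2, 0.1, -3.8]
grip_width: 0.0216
grasp_force: 30.0
```

move_arm --deltas '[{"dp": [0,0.03,0],"twist": [0,0,0]},{"dp": [0,0.03,0],"twist": [0,0,0]},{"dp": [0,0.03,0],"twist": [0,0,0]},{"dp": [0,0.022,0],"twist": [0,0,0]},{"dp": [0,0.012,0],"twist": [0,0,0]}]'

```text
t: 11.52
position: [0.5431, 0.0864, 0.2475]
tcp_rot: [-2.827, -0.005, 1.637]
contact_force: [0.3, -0.5, -3.0]
grip_width: 0.022
grasp_force: 30.0
```

```bash
python3 look.py wrist side scene; cat > jar.py <<'E'
from h import *;import pickle
np.set_printoptions(precision=4,suppress=True)
o=pickle.load(open("last.pkl","rb"))
G={}
for n,(c,im) in o.items():
    for a,x,y,k in blob(im,(45,100,25),(85,255,255),amin=8):
        print(n,"green",a,round(x,1),round(y,1),onz(n,(x,y),.063,c)[:2])
    for a,x,y,k in blob(im,(0,0,0),(180,255,38),amin=15):
        P=onz(n,(x,y),.07,c)
        if abs(P[0]-.56)<.09 and abs(P[1]-.3)<.09: print(n,"dark",a,round(x,1),round(y,1),P[:2],cv2.boundingRect(k))
E
python3 jar.py
```

```text
11.5167 [0.5431 0.0864 0.2475] [-2.8266 -0.0047  1.6367] [ 0.3434 -0.5346 -3.0055]
wrist green 150.0 245.0 3.9 [0.4608 0.2996]
side green 5596.0 242.1 332.2 [ 0.4242 -0.4414]
side green 304.0 500.9 339.2 [ 0.881  -0.5358]
side green 181.0 75.3 309.7 [ 0.1193 -0.3402]
side green 65.5 242.0 176.2 [0.4974 0.0347]
scene green 2156.5 144.0 197.7 [ 0.489  -0.3747]
scene green 31.0 390.8 189.5 [0.4536 0.3033]
scene green 23.5 294.9 198.8 [0.4894 0.0364]
scene dark 170.5 371.5 223.5 [0.5762 0.2259] (362, 196, 20, 54)
scene dark 93.5 408.2 220.2 [0.5648 0.3216] (402, 215, 13, 11)
```

move_arm --deltas '[{"dp": [0,0.01,0],"twist": [0,0,0]},{"dp": [0,0.02,0],"twist": [0,0,0]},{"dp": [0,0.025,0],"twist": [0,0,0]},{"dp": [0,0.025,0],"twist": [0,0,0]},{"dp": [0,0.015,0],"twist": [0,0,0]}]'

```text
t: 12.08
position: [0.5438, 0.179, 0.2476]
tcp_rot: [-2.827, -0.004, 1.633]
contact_force: [-0.9, 0.5, -2.3]
grip_width: 0.0219
grasp_force: 30.0
```

```bash
python3 look.py wrist; python3 jar.py; python3 - <<'E'
from h import *;import pickle
np.set_printoptions(precision=4,suppress=True)
c,im=pickle.load(open("last.pkl","rb"))["wrist"]
# rectify plane z=.103 around the jar: 1 px = 0.5 mm, then look for the rim circle
E_=c["extrinsics"];f=192/np.tan(np.radians(c["fovy"]/2))
X,Y=np.meshgrid(np.arange(.45,.67,.0005),np.arange(.2,.42,.0005))
P=np.stack([X,Y,np.full_like(X,.103)],-1)-E_[:3,3];q=P@E_[:3,:3]
rr=np.hypot(q[...,0],q[...,1]);t=np.arctan2(rr,q[...,2]);u=c["cx"]+f*t*q[...,0]/rr;v=c["cy"]+f*t*q[...,1]/rr
R=cv2.remap(im,u.astype(np.float32),v.astype(np.float32),cv2.INTER_LINEAR)
g=cv2.cvtColor(R,cv2.COLOR_BGR2GRAY)
for a,b in((118,130),(108,118)):
    k=cv2.HoughCircles(cv2.GaussianBlur(g,(5,5),0),cv2.HOUGH_GRADIENT,1.5,20,param1=60,param2=20,minRadius=a,maxRadius=b)
    for x,y,r in (k[0][:4] if k is not None else []): print("rim",.45+x*.0005,.2+y*.0005,r*.5)
E
```

```text
12.0833 [0.5438 0.179  0.2476] [-2.827  -0.0042  1.6335] [-0.8589  0.512  -2.324 ]
wrist green 292.5 239.4 68.0 [0.4608 0.3063]
rim 0.554625 0.312125 59.6
rim 0.574875 0.305375 64.55
rim 0.54412496 0.304625 63.725
rim 0.556875 0.290375 63.725
rim 0.55387497 0.314375 57.75
rim 0.556875 0.299375 55.275
rim 0.568875 0.306875 58.575
rim 0.476625 0.29487503 58.575
```

```bash
python3 - <<'E'
from h import *;import pickle
np.set_printoptions(precision=4,suppress=True)
X,Y=np.meshgrid(np.arange(.45,.67,.0005),np.arange(.2,.42,.0005))
def proj(n,c,z):
    E_=c["extrinsics"];f=192/np.tan(np.radians(c["fovy"]/2))
    q=(np.stack([X,Y,np.full_like(X,z)],-1)-E_[:3,3])@E_[:3,:3]
    rr=np.hypot(q[...,0],q[...,1]);s=np.arctan2(rr,q[...,2])/rr if n=="wrist" else 1/q[...,2]
    return (c["cx"]+f*s*q[...,0]).astype(np.float32),(c["cy"]+f*s*q[...,1]).astype(np.float32)
L={"wrist":pickle.load(open("last.pkl","rb"))["wrist"],"scene":(cams.calibration("scene"),cv2.imread("pics/scene0.png")),"side":(cams.calibration("side"),cv2.imread("pics/side0.png"))}
for n,(c,im) in L.items():
    g=cv2.GaussianBlur(cv2.cvtColor(cv2.remap(im,*proj(n,c,.103),cv2.INTER_LINEAR),cv2.COLOR_BGR2GRAY),(7,7),0)
    gm=cv2.magnitude(cv2.Sobel(g,cv2.CV_32F,1,0),cv2.Sobel(g,cv2.CV_32F,0,1));gm=np.minimum(gm,60)
    for r in(62,58):   # vote for circles of the known radius
        k=np.zeros((2*r*2+9,)*2,np.float32);cv2.circle(k,(r*2+4,)*2,r*2,1,2);k/=k.sum()
        a=cv2.filter2D(gm,-1,k);a[:150]=0;a[300:]=0;a[:,:150]=0;a[:,280:]=0
        _,v,_,p=cv2.minMaxLoc(a);print(n,r,round(v,1),.45+p[0]*.0005,.2+p[1]*.0005)
E
```

```text
wrist 62 37.1 0.554 0.3145
wrist 58 41.1 0.554 0.315
scene 62 27.8 0.5525 0.313
scene 58 30.4 0.5525 0.3145
side 62 14.5 0.5525 0.30400000000000005
side 58 14.9 0.5525 0.3185
```

```bash
python3 - <<'E'
from h import *
np.set_printoptions(precision=3,suppress=True)
S=cv2.imread("pics/scene0.png");D=cv2.imread("pics/side0.png")
for n,im,bx in(("scene",S,(380,240,435,310)),("side",D,(280,95,315,155))):
    for a,x,y,k in blob(im,(3,110,30),(20,255,200),box=bx)[:2]:
        b=cv2.boundingRect(k);print(n,a,b,onz(n,(b[0]+b[2]/2,b[1]+b[3]),0.0)[:2],onz(n,(b[0]+b[2]/2,b[1]+b[3]),0.03)[:2])
print(tri(ray("scene",(417,256)),ray("side",(297,106))))  # caps
E
```

```text
scene 492.5 (395, 257, 28, 27) [0.708 0.309] [0.724 0.296]
scene 18.5 (388, 286, 19, 12) [0.745 0.272] [0.759 0.26 ]
side 207.0 (288, 110, 16, 20) [0.751 0.375] [0.735 0.323]
side 21.5 (287, 143, 15, 4) [0.715 0.26 ] [0.7   0.213]
(array([0.717, 0.281, 0.143]), [np.float64(0.0003649398432052194), np.float64(0.0003649398432051865)])
```

move_arm --deltas '[{"dp": [0.01,0.015,0],"twist": [0,0,0]},{"dp": [0.018,0.026,0],"twist": [0,0,0]},{"dp": [0.02,0.032,0],"twist": [0,0,0]},{"dp": [0.02,0.031,0],"twist": [0,0,0]},{"dp": [0.014,0.022,0],"twist": [0,0,0]}]'

```text
t: 12.55
position: [0.6272, 0.305, 0.2473]
tcp_rot: [-2.828, -0.004, 1.634]
contact_force: [-1.1, 0.5, -2.9]
grip_width: 0.0219
grasp_force: 30.0
```

move_arm --deltas '[{"dp": [0.007,0.01,0],"twist": [0,0,0]},{"dp": [0.002,0.004,-0.005],"twist": [0,0,0]},{"dp": [0,0,-0.01],"twist": [0,0,0]},{"dp": [0,0,-0.01],"twist": [0,0,0]},{"dp": [0,0,0],"twist": [0,0,0]}]'

```text
t: 12.97
position: [0.6333, 0.3156, 0.2194]
tcp_rot: [-2.823, -0.001, 1.633]
contact_force: [-1.0, 0.9, -3.2]
grip_width: 0.0222
grasp_force: 30.0
```

move_arm --deltas '[{"dp": [-0.0025,0.003,-0.003],"twist": [0.35,-5.6,0]},{"dp": [-0.0035,0,-0.005],"twist": [0.35,-5.6,0]},{"dp": [-0.0045,0,-0.005],"twist": [0.35,-5.6,0]},{"dp": [-0.0075,0,0.002],"twist": [0.35,-5.6,0]},{"dp": [-0.0085,-0.0005,0.002],"twist": [0.35,-5.6,0]}]'

```text
t: 13.38
position: [0.6074, 0.3186, 0.2137]
tcp_rot: [2.963, -0.003, 1.635]
contact_force: [0.2, 0.8, -2.6]
grip_width: 0.022
grasp_force: 30.0
```

move_arm --deltas '[{"dp": [-0.0105,-0.0006,-0.002],"twist": [0.38,-6,0]},{"dp": [-0.0115,-0.0007,0.0],"twist": [0.38,-6,0]},{"dp": [-0.012,-0.0007,0.002],"twist": [0.38,-6,0]},{"dp": [-0.012,-0.0007,0.002],"twist": [0.38,-6,0]},{"dp": [-0.013,-0.0008,0],"twist": [0.38,-6,0]}]'

```text
t: 13.8
position: [0.5575, 0.3123, 0.215]
tcp_rot: [2.511, 0.006, 1.628]
contact_force: [0.3, -1.1, -1.5]
grip_width: 0.0216
grasp_force: 30.0
```

move_arm --deltas '[{"dp": [0,0,0],"twist": [0,0,0]},{"dp": [0,0,0],"twist": [0,0,0]},{"dp": [0,0,0],"twist": [0,0,0]},{"dp": [0,0,0],"twist": [0,0,0]},{"dp": [0,0,0],"twist": [0,0,0]}]'

```text
t: 14.22
position: [0.5609, 0.3138, 0.2151]
tcp_rot: [2.514, 0.007, 1.627]
contact_force: [0.7, 0.8, -2.1]
grip_width: 0.0219
grasp_force: 30.0
```

move_arm --deltas '[{"dp": [0,0,0.02],"twist": [0,0,0]},{"dp": [0,0,0.03],"twist": [0,0,0]},{"dp": [0,-0.02,0.03],"twist": [-0.38,6,0]},{"dp": [0,-0.03,0.0],"twist": [-0.38,6,0]},{"dp": [0,-0.03,0.0],"twist": [-0.38,6,0]}]'

```text
t: 14.63
position: [0.5619, 0.2447, 0.2853]
tcp_rot: [2.773, 0.014, 1.627]
contact_force: [0.6, -1.6, -3.1]
grip_width: 0.0218
grasp_force: 30.0
```

move_arm --deltas '[{"dp": [0,-0.03,0],"twist": [-0.38,6,0]},{"dp": [0,-0.02,0],"twist": [-0.38,6,0]},{"dp": [0,-0.01,0],"twist": [-0.38,6,0]},{"dp": [0,0,0],"twist": [0,0,0]},{"dp": [0,0,0],"twist": [0,0,0]}]'

```text
t: 15.05
position: [0.5636, 0.1823, 0.2826]
tcp_rot: [3.085, 0.02, 1.626]
contact_force: [-0.2, 0.3, -1.3]
grip_width: 0.022
grasp_force: 30.0
```

```bash
python3 look.py wrist scene side; python3 balls.py; python3 - <<'E'
from h import *;import pickle
np.set_printoptions(precision=3,suppress=True)
o=pickle.load(open("last.pkl","rb"))
for n,(c,im) in o.items():
    for a,x,y,k in blob(im,(10,3,120),(35,60,255),amin=10):
        P=onz(n,(x,y),.062,c)
        if a<1200 and .35<P[0]<.75 and -.3<P[1]<.42: print(n,"white",a,round(x),round(y),P[:2],cv2.boundingRect(k))
E
```

```text
15.05 [0.5636 0.1823 0.2826] [3.0845 0.0201 1.626 ] [-0.2244  0.3473 -1.2797]
wrist 473.8 15.8 r 9.3 [ 96 108 114] [0.9546 0.4814]
wrist white 26.0 228 308 [ 0.552 -0.047] (218, 307, 25, 3)
```

```bash
cat > rect.py <<'E'
from h import *;import pickle,sys
np.set_printoptions(precision=3,suppress=True,linewidth=220)
def rectify(n,c,im,x0,x1,y0,y1,z,s=.0005):
    X,Y=np.meshgrid(np.arange(x0,x1,s),np.arange(y0,y1,s))
    E_=c["extrinsics"];f=192/np.tan(np.radians(c["fovy"]/2))
    q=(np.stack([X,Y,np.full_like(X,z)],-1)-E_[:3,3])@E_[:3,:3]
    rr=np.hypot(q[...,0],q[...,1]);k=np.arctan2(rr,q[...,2])/rr if n=="wrist" else 1/q[...,2]
    return cv2.remap(im,(c["cx"]+f*k*q[...,0]).astype(np.float32),(c["cy"]+f*k*q[...,1]).astype(np.float32),cv2.INTER_LINEAR)
def circles(R,x0,y0,s=.0005,p2=14):
    g=cv2.cvtColor(R,cv2.COLOR_BGR2GRAY);k=cv2.HoughCircles(cv2.GaussianBlur(g,(5,5),0),cv2.HOUGH_GRADIENT,1,34,param1=50,param2=p2,minRadius=19,maxRadius=31)
    return [] if k is None else [(round(float(x0+x*s),3),round(float(y0+y*s),3),float(r)*s*1e3,R[int(y),int(x)].tolist()) for x,y,r in k[0]]
E
python3 - <<'E'
from rect import *
o=pickle.load(open("last.pkl","rb"))
for n in("wrist","scene"):
    c,im=o[n];R=rectify(n,c,im,.48,.63,.24,.39,.064)
    print(n,*circles(R,.48,.24),sep="\n")
    g=cv2.resize(cv2.cvtColor(R,cv2.COLOR_BGR2GRAY),(25,25),interpolation=cv2.INTER_AREA);print(g)
E
```

```text
wrist
(0.599, 0.292, 11.149999618530273, [141, 138, 139])
(0.507, 0.304, 14.649999618530273, [146, 155, 156])
(0.507, 0.331, 11.699999809265137, [148, 157, 157])
(0.566, 0.36, 9.800000190734863, [147, 156, 157])
(0.595, 0.371, 14.100000381469727, [111, 110, 110])
[[ 93  92  92  93  94  97 101 107 111 115 123 130 133 137 141 143 147 148 149 146 147 152 150 154 164]
 [ 97  97  98  98  98  98  98  98  97  97  97  96  98  97  97  98 102 106 111 117 126 135 140 147 151]
 [ 97  97  97  98  98  98  99  99 105 111 117 126 156 157 143 114 105 102 102 101 100 100 101 136 148]
 [ 96  97  97  98  98  98 104 115 125 131 134 136 139 139 141 132 125 118 108 104 104 104 102 133 147]
 [ 96  96  97  97  98 108 118 128 135 136 137 137 138 154 169 156 142 126 121 111 104 103 101 135 147]
 [ 96  96  96  98 111 116 128 133 136 135 137 137 138 152 167 168 148 141 128 116 113 104 101 141 150]
 [ 96  96  97 110 106 116 119 124 135 136 137 136 137 141 144 142 141 142 140 121 115 110 102 144 147]
 [ 95  96 104 108 111 131 137 125 130 136 141 138 145 181 190 183 166 148 141 138 109 117 106 147 151]
 [ 83  97 11
[... 3621 characters left out ...]
  63  61  81 103 104  99  84  74  79  81  77  72  64  61  60  57  55  54  54  50]
 [ 60  60  59  58  58  57  57  61  77  95 106  98  84  93  93  83  71  62  59  56  54  54  54  54  50]
 [ 61  60  59  59  59  59  59  59  59  63  74  77  88  96  92  79  66  59  56  55  54  56  56  55  49]
 [ 60  60  59  59  59  59  59  58  58  57  58  61  76  84  73  69  66  61  58  57  61  72  72  62  63]
 [ 62  60  60  60  59  59  58  58  58  58  58  58  58  60  72  95 117 117 112 108 104  98  92  99 120]
 [ 89  66  60  60  59  59  59  58  58  58  58  59  64  82 115 131 130 131 130 132 130 129 129 128 128]
 [120  99  81  66  61  59  59  59  59  60  67  89 110 125 132 131 131 130 131 132 130 131 130 128 128]]
```

```bash
python3 - <<'E'
from rect import *
o=pickle.load(open("last.pkl","rb"))
for n in("wrist","scene"):
    c,im=o[n];R=rectify(n,c,im,.47,.61,.25,.385,.064).astype(int)
    d=(R[...,1]-R[...,0]);g=R.sum(-1)/3
    m=cv2.resize((d*100/np.maximum(g,1)).astype(np.float32),(47,45),interpolation=cv2.INTER_AREA)
    print(n)
    for r in m: print("".join("#" if v>4.5 else "+" if v>2.5 else "." for v in r))
E
```

```text
wrist
...............................................
...............................................
...............................................
...............................................
...............................................
...............................................
...............................................
...............................................
...............................................
...............................................
.............+####+............................
.............######............................
............+######+...........................
+...........+######+...........................
#+........+########+...........................
##.......+#########............................
###......########+.............................
###.....+#######+..............................
###......#######+..............................
###......#######+..............................
##+......########..............................
##.......########..............................
#........+######+.....................
[... 2531 characters left out ...]
............................
..###############+.............+##+............
..+#####+++#####+............+######...........
.............+++............+#######+..........
............................########...........
...........................+########...........
...........................#########...........
...........................########+...........
...........................#######+............
...........................+#####+.............
.............................+++....+++++......
...................................#######+++++
+................................+#############
++..............................###############
##+............................################
```

```bash
python3 - <<'E'
from rect import *
o=pickle.load(open("last.pkl","rb"))
for n in("scene","side"):
    c,im=o[n];R=rectify(n,c,im,.40,.70,-.21,-.09,.02).astype(int)
    m=cv2.resize(((R[...,0]-R[...,2])).astype(np.float32),(75,30),interpolation=cv2.INTER_AREA)
    print(n)
    for r in m: print("".join("." if v>25 else "#" for v in r))
# table around: whole-scene ball-like compact warm white blobs differing from the first picture
S=cv2.imread("pics/scene0.png");c,im=o["scene"]
d=cv2.absdiff(S,im).max(-1)
E
```

```text
scene
.......................####################################################
..........................................#################################
................######.....................................################
....................................###..........................##########
.............................................................#......#######
........................................................................###
...........................................................................
...........................................................................
...........................................................................
...........................................................................
...........................................................................
...........................................................................
..........................................................................#
..........................................................................#
..............................
[... 2770 characters left out ...]
................
#..........................................................................
#..........................................................................
#..........................................................................
#..........................................................................
#..........................................................................
#..........................................................................
#..........................................................................
#..........................................................................
#..........................................................................
```

All six balls are in the jar and the bin is empty. Next I'll take the scoop back to the mat.

move_arm --deltas '[{"dp": [-0.006,-0.038,0],"twist": [0.5,1.7,0.4]},{"dp": [-0.006,-0.038,0],"twist": [0.5,1.6,0.4]},{"dp": [-0.006,-0.038,0],"twist": [0,0,0]},{"dp": [-0.006,-0.038,0],"twist": [0,0,0]},{"dp": [-0.006,-0.038,0],"twist": [0,0,0]}]'

```text
t: 15.62
position: [0.5307, -0.0074, 0.2832]
tcp_rot: [3.14, 0.0, 1.645]
contact_force: [0.5, -1.4, -1.2]
grip_width: 0.0219
grasp_force: 30.0
```

move_arm --deltas '[{"dp": [-0.006,-0.038,0],"twist": [0,0,0]},{"dp": [-0.006,-0.038,0],"twist": [0,0,0]},{"dp": [-0.006,-0.038,0],"twist": [0,0,0]},{"dp": [-0.006,-0.038,0],"twist": [0,0,0]},{"dp": [-0.006,-0.038,0],"twist": [0,0,0]}]'

```text
t: 16.03
position: [0.5011, -0.1974, 0.2834]
tcp_rot: [3.14, 0.001, 1.645]
contact_force: [0.9, 0.0, -1.5]
grip_width: 0.0215
grasp_force: 30.0
```

move_arm --deltas '[{"dp": [-0.006,-0.038,-0.01],"twist": [0,0,0]},{"dp": [-0.006,-0.038,-0.01],"twist": [0,0,0]},{"dp": [-0.006,-0.038,-0.02],"twist": [0,0,0]},{"dp": [-0.006,-0.038,-0.02],"twist": [0,0,0]},{"dp": [-0.004,-0.02,-0.02],"twist": [0,0,0]}]'

```text
t: 16.45
position: [0.4741, -0.3685, 0.2045]
tcp_rot: [3.14, 0.003, 1.644]
contact_force: [-0.5, 0.1, -1.4]
grip_width: 0.0219
grasp_force: 30.0
```

move_arm --deltas '[{"dp": [0,0,-0.01],"twist": [0,0,0]},{"dp": [0,0,-0.01],"twist": [0,0,0]},{"dp": [0,0,0],"twist": [0,0,0]},{"dp": [0,0,0],"twist": [0,0,0]},{"dp": [0,0,0],"twist": [0,0,0]}]'

```text
t: 16.87
position: [0.4752, -0.365, 0.1857]
tcp_rot: [3.141, 0.001, 1.645]
contact_force: [-0.1, -0.6, -1.8]
grip_width: 0.0216
grasp_force: 30.0
```

move_arm --deltas '[{"dp": [-0.003,-0.015,-0.02],"twist": [0,0,0]},{"dp": [0,-0.015,-0.02],"twist": [0,0,0]},{"dp": [0,0,-0.02],"twist": [0,0,0]},{"dp": [0,0,-0.015],"twist": [0,0,0]},{"dp": [0,0,-0.006],"twist": [0,0,0]}]'

```text
t: 17.28
position: [0.4712, -0.3951, 0.1026]
tcp_rot: [-3.14, -0.001, 1.644]
contact_force: [0.4, -0.3, -2.1]
grip_width: 0.0218
grasp_force: 30.0
```

move_arm --deltas '[{"dp": [0,0,-0.002],"twist": [0,0,0]},{"dp": [0,0,-0.001],"twist": [0,0,0]},{"dp": [0,0,-0.001],"twist": [0,0,0]},{"dp": [0,0,0],"twist": [0,0,0]},{"dp": [0,0,0],"twist": [0,0,0]}]'

```text
t: 17.7
position: [0.4717, -0.3963, 0.1006]
tcp_rot: [3.141, 0.001, 1.643]
contact_force: [-0.1, 0.1, -2.2]
grip_width: 0.0218
grasp_force: 30.0
```

move_arm --deltas '[{"dp": [0,0,-0.001],"twist": [0,0,0]},{"dp": [0,0,-0.001],"twist": [0,0,0]},{"dp": [0,0,0],"twist": [0,0,0]},{"dp": [0,0,0],"twist": [0,0,0]},{"dp": [0,0,0],"twist": [0,0,0]}]'

```text
t: 18.12
position: [0.4718, -0.3964, 0.0992]
tcp_rot: [3.141, 0.001, 1.643]
contact_force: [-2.6, 2.1, 10.8]
grip_width: 0.0218
grasp_force: 30.0
```

move_arm --deltas '[{"dp": [0,0,0.0005],"twist": [0,0,0]},{"dp": [0,0,0],"twist": [0,0,0]},{"dp": [0,0,0],"twist": [0,0,0]},{"dp": [0,0,0],"twist": [0,0,0]},{"dp": [0,0,0],"twist": [0,0,0]}]' --hand 0.08

```text
t: 18.53
position: [0.4712, -0.3961, 0.098]
tcp_rot: [-3.141, -0.0, 1.643]
contact_force: [0.1, 0.3, 0.2]
grip_width: 0.0535
grasp_force: 0.0
```

move_arm --deltas '[{"dp": [0,0,0],"twist": [0,0,0]},{"dp": [0,0,0],"twist": [0,0,0]},{"dp": [0,0,0],"twist": [0,0,0]},{"dp": [0,0,0],"twist": [0,0,0]},{"dp": [0,0,0],"twist": [0,0,0]}]'

```text
t: 18.95
position: [0.4712, -0.3961, 0.0981]
tcp_rot: [-3.141, -0.0, 1.643]
contact_force: [0.8, -0.7, -0.2]
grip_width: 0.0801
grasp_force: 0.0
```

move_arm --deltas '[{"dp": [0,0,0.02],"twist": [0,0,0]},{"dp": [0,0,0.03],"twist": [0,0,0]},{"dp": [0,0,0.03],"twist": [0,0,0]},{"dp": [0,0,0.03],"twist": [0,0,0]},{"dp": [0,0,0.03],"twist": [0,0,0]}]'

```text
t: 19.37
position: [0.471, -0.396, 0.2395]
tcp_rot: [-3.141, -0.0, 1.643]
contact_force: [0.2, 0.5, -0.2]
grip_width: 0.0799
grasp_force: 0.0
```

move_arm --deltas '[{"dp": [0,0.02,0.02],"twist": [0,0,0]},{"dp": [0,0.03,0],"twist": [0,0,0]},{"dp": [0,0.03,0],"twist": [0,0,0]},{"dp": [0,0.02,0],"twist": [0,0,0]},{"dp": [0,0,0],"twist": [0,0,0]}]' --hand 0

```text
t: 19.78
position: [0.4709, -0.2929, 0.2584]
tcp_rot: [-3.141, -0.001, 1.645]
contact_force: [-0.4, -0.1, -0.4]
grip_width: 0.0488
grasp_force: 0.0
```

```bash
python3 look.py wrist scene side; python3 - <<'E'
from rect import *
o=pickle.load(open("last.pkl","rb"))
r=[]
for n,bx in(("scene",(115,150,175,225)),("side",(235,260,290,330))):
    c,im=o[n]
    for a,x,y,k in blob(im,(0,0,0),(180,255,48),box=bx,amin=60): print(n,a,x,y,cv2.boundingRect(k)); r.append(ray(n,(x,y)))
if len(r)==2: print(tri(*r))
# jar ball map again from scene
c,im=o["scene"];R=rectify("scene",c,im,.47,.61,.25,.385,.064).astype(int)
m=cv2.resize(((R[...,1]-R[...,0])*300/np.maximum(R.sum(-1),1)).astype(np.float32),(47,45),interpolation=cv2.INTER_AREA)
for q in m[6:42:2]: print("".join("#" if v>4.5 else "." for v in q))
E
```

```text
19.7833 [ 0.4709 -0.2929  0.2584] [-3.1412 -0.0013  1.6447] [-0.4137 -0.0716 -0.4404]
scene 250.5 133.17897538256818 179.37391882900863 (124, 171, 19, 18)
side 377.0 263.420424403183 290.65915119363393 (256, 274, 16, 35)
(array([ 0.471, -0.396,  0.115]), [np.float64(0.000968844748432938), np.float64(0.000968844748433049)])
...............................................
...............................................
#...........#########..........................
...........##########..........................
..........##########...........................
....##############.............................
..################.............................
..################.............................
..###############..................#...........
.....###########...............................
...#################.............##............
..##################...........................
..#################............................
...######..######.............######...........
............................########...........
...........................########............
...........................#######.............
..............................#................
```

move_arm --deltas '[{"dp": [0,0.038,0],"twist": [0,0,0]},{"dp": [0,0.038,0],"twist": [0,0,0]},{"dp": [0,0.038,0],"twist": [0,0,0]},{"dp": [0,0.038,0],"twist": [0,0,0]},{"dp": [0,0.038,0],"twist": [0,0,0]}]'

```text
t: 20.35
position: [0.4714, -0.1057, 0.2581]
tcp_rot: [-3.141, 0.0, 1.641]
contact_force: [-0.1, 0.7, 0.5]
grip_width: 0.0035
grasp_force: 0.0
```

move_arm --deltas '[{"dp": [0,0.038,0],"twist": [0,0,0]},{"dp": [0,0.038,0],"twist": [0,0,0]},{"dp": [0,0.038,0],"twist": [0,0,0]},{"dp": [0,0.038,0],"twist": [0,0,0]},{"dp": [0,0.038,0],"twist": [0,0,0]}]'

```text
t: 20.77
position: [0.4718, 0.0849, 0.2582]
tcp_rot: [3.142, 0.0, 1.642]
contact_force: [1.5, -0.6, -0.6]
grip_width: 0.0005
grasp_force: 0.0
```

move_arm --deltas '[{"dp": [0,0.038,0],"twist": [0,0,0]},{"dp": [0,0.03,0],"twist": [0,0,0]},{"dp": [0,0.015,0],"twist": [0,0,0]},{"dp": [0,0,0],"twist": [0,0,0]},{"dp": [0,0,0],"twist": [0,0,0]}]'

```text
t: 21.18
position: [0.4718, 0.1667, 0.2578]
tcp_rot: [-3.141, 0.001, 1.644]
contact_force: [0.6, -0.4, 0.3]
grip_width: 0.0003
grasp_force: 0.0
```

```bash
python3 look.py wrist side; python3 jar.py; python3 - <<'E'
from rect import *
o=pickle.load(open("last.pkl","rb"))
c,im=o["wrist"];print(c["extrinsics"][:3,3])
R=rectify("wrist",c,im,.47,.61,.25,.385,.064).astype(int)
m=cv2.resize(((R[...,1]-R[...,0])*300/np.maximum(R.sum(-1),1)).astype(np.float32),(47,45),interpolation=cv2.INTER_AREA)
for q in m[4:42]: print("".join("#" if v>4.5 else "." for v in q))
print(*circles(R.astype(np.uint8),.47,.25,p2=12),sep="\n")
E
```

```text
21.1833 [0.4718 0.1667 0.2578] [-3.1407  0.0005  1.6441] [ 0.5548 -0.4287  0.3   ]
wrist green 279.5 250.9 61.3 [0.4618 0.3052]
side green 3385.5 240.7 336.8 [ 0.4203 -0.4501]
side green 309.5 500.9 339.2 [ 0.881  -0.5358]
side green 179.5 75.3 309.6 [ 0.1193 -0.34  ]
side green 62.0 242.0 176.5 [0.4973 0.0331]
side green 36.0 218.8 131.3 [0.4602 0.2983]
[0.468 0.235 0.428]
...............................................
...............................................
...............................................
...............................................
...............................................
...............................................
................##.............................
...............####............................
..............######...........................
..............######...........................
#............######............................
##...........######............................
##..........######.............................
###.........######.............................
###........#######.............................
##.
[... 504 characters left out ...]
....................
............#######............................
.............#####.............................
...............#...............##..............
..............................#####............
.............................######............
.............................#######...........
.............................#######...........
.............................#######...........
..............................#####............
...............................###.............
#######........................................
.########.####.................................
(0.518, 0.295, 14.649999618530273, [131, 140, 140])
(0.567, 0.358, 11.600000381469727, [129, 137, 138])
```

move_arm --deltas '[{"dp": [-0.004,0.035,0],"twist": [0,0,0]},{"dp": [-0.004,0.035,0],"twist": [0,0,0]},{"dp": [-0.0045,0.035,0],"twist": [0,0,0]},{"dp": [0,0.034,-0.01],"twist": [0,0,0]},{"dp": [0,0,-0.03],"twist": [0,0,0]}]'

```text
t: 21.7
position: [0.4619, 0.3109, 0.2216]
tcp_rot: [3.134, -0.006, 1.643]
contact_force: [0.1, 0.1, 0.7]
grip_width: 0.0004
grasp_force: 0.0
```

move_arm --deltas '[{"dp": [0,0,-0.03],"twist": [0,0,0]},{"dp": [0,0,-0.03],"twist": [0,0,0]},{"dp": [0,0,-0.03],"twist": [0,0,0]},{"dp": [0,0,-0.01],"twist": [0,0,0]},{"dp": [0,0,0],"twist": [0,0,0]}]'

```text
t: 22.12
position: [0.4578, 0.3037, 0.1158]
tcp_rot: [-3.137, 0.002, 1.641]
contact_force: [-0.1, -0.8, 0.8]
grip_width: 0.0005
grasp_force: 0.0
```

move_arm --deltas '[{"dp": [0.001,0.002,-0.02],"twist": [0,0,0]},{"dp": [0,0,-0.02],"twist": [0,0,0]},{"dp": [0,0,-0.008],"twist": [0,0,0]},{"dp": [0,0,-0.003],"twist": [0,0,0]},{"dp": [0,0,-0.002],"twist": [0,0,0]}]'

```text
t: 22.53
position: [0.4603, 0.3078, 0.0661]
tcp_rot: [-3.142, -0.0, 1.643]
contact_force: [-0.4, -1.5, 3.2]
grip_width: 0.0005
grasp_force: 1.1
```

move_arm --deltas '[{"dp": [0,0,-0.002],"twist": [0,0,0]},{"dp": [0,0,-0.002],"twist": [0,0,0]},{"dp": [0,0,-0.001],"twist": [0,0,0]},{"dp": [0,0,0],"twist": [0,0,0]},{"dp": [0,0,0],"twist": [0,0,0]}]'

```text
t: 22.95
position: [0.4605, 0.308, 0.0614]
tcp_rot: [3.141, -0.0, 1.643]
contact_force: [-0.5, -4.0, 9.4]
grip_width: 0.0005
grasp_force: 4.5
```

move_arm --deltas '[{"dp": [0,0,-0.001],"twist": [0,0,0]},{"dp": [0,0,-0.001],"twist": [0,0,0]},{"dp": [0,0,0],"twist": [0,0,0]},{"dp": [0,0,0],"twist": [0,0,0]},{"dp": [0,0,0],"twist": [0,0,0]}]'

```text
t: 23.37
position: [0.4606, 0.3081, 0.061]
tcp_rot: [3.14, -0.001, 1.643]
contact_force: [-5.9, -7.4, 28.6]
grip_width: 0.0005
grasp_force: 14.5
```

The button has bottomed out: the force is 29 N and the position has stopped. I'll retreat now.

move_arm --deltas '[{"dp": [0,0,0.01],"twist": [0,0,0]},{"dp": [0,0,0.03],"twist": [0,0,0]},{"dp": [0,0,0.04],"twist": [0,0,0]},{"dp": [0,0,0.04],"twist": [0,0,0]},{"dp": [0,0,0.04],"twist": [0,0,0]}]'

```text
t: 23.78
position: [0.4595, 0.308, 0.2203]
tcp_rot: [-3.142, -0.001, 1.643]
contact_force: [1.1, -0.3, 0.3]
grip_width: 0.0001
grasp_force: 0.0
```

move_arm --deltas '[{"dp": [0,-0.04,0.02],"twist": [0,0,0]},{"dp": [0,-0.04,0],"twist": [0,0,0]},{"dp": [0,-0.04,0],"twist": [0,0,0]},{"dp": [0,-0.03,0],"twist": [0,0,0]},{"dp": [0,0,0],"twist": [0,0,0]}]'

```text
t: 24.2
position: [0.4594, 0.1567, 0.2375]
tcp_rot: [3.141, 0.001, 1.641]
contact_force: [-0.0, -0.3, 0.6]
grip_width: 0.0005
grasp_force: 0.0
```

```bash
python3 look.py scene side; python3 - <<'E'
from rect import *
o=pickle.load(open("last.pkl","rb"))
c,im=o["scene"]
for z in(.064,.083):
    R=rectify("scene",c,im,.47,.61,.25,.385,z);print(z,*circles(R,.47,.25,p2=10),sep="\n")
print([(a,x,y) for n,bx in(("scene",(115,150,175,225)),("side",(235,260,290,330))) for a,x,y,k in blob(o[n][1],(0,0,0),(180,255,48),box=bx,amin=60)])
R=rectify("scene",c,im,.47,.61,.25,.385,.064).astype(int)
m=cv2.resize(((R[...,1]-R[...,0])*300/np.maximum(R.sum(-1),1)).astype(np.float32),(47,45),interpolation=cv2.INTER_AREA)
for q in m[6:42:2]: print("".join("#" if v>4.5 else "." for v in q))
E
```

```text
24.2 [0.4594 0.1567 0.2375] [3.141  0.001  1.6407] [-0.0348 -0.2648  0.595 ]
0.064
(0.56, 0.358, 12.0, [123, 134, 132])
(0.564, 0.319, 12.449999809265137, [26, 28, 28])
(0.51, 0.334, 13.600000381469727, [79, 86, 85])
0.083
(0.575, 0.345, 14.100000381469727, [115, 125, 124])
(0.579, 0.309, 11.199999809265137, [26, 28, 28])
[(250.5, 133.17897538256818, 179.37391882900863), (388.0, 263.4991408934708, 290.75773195876286)]
...............................................
...............................................
.............#######...........................
#..........##########..........................
#.........##########...........................
.....#############.............................
...###############.............................
..################............####.............
...##############.........#....####............
.....############........#.....####............
...#################.....##.......#............
..##################........###................
..#################............................
...######..######.............######...........
............................########...........
...........................########............
...........................#######.............
..............................#................
```

```bash
python3 -c "
from workcell import env
print(env.sign_off())"
```

```text
the job is handed in; nothing more can be done
None
```

I put all six balls into the ore jar, set the scoop down upright on its mat and let go, then pressed only the ore mill's start button fully down and handed the job in at about 24 s; no verdict came back, and two balls rest on top of the others, 56 mm from the jar floor's centre by geometry (limit 60), though the camera estimate was right at the limit.

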